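# Pile the palm sugar under its cover and clear the counter

## Robot

A 6-joint arm with a two-finger parallel gripper is mounted at the origin on the work surface. World frame = base frame: x ahead of the robot, y to its left, z up, the work surface at z = 0. Lengths are in m, angles in rad, forces in N, time in s.
With the tool pointing down it reaches from about 0.35 to 0.975 m from the base axis. Payload 4.9 kg.
Tool frame: the origin (TCP) lies midway between the tips of the shut fingers; the grasp point (between the pads) lies 19 mm behind it; z points along the fingers, y is the line along which they close (so a half turn about z gives the same grasp; the last joint's range is limited). The gripper opens to 85 mm and grips with 20 to 120 N. Pads are 22 mm wide; open, the fingers measure 114 mm over their backs; the gripper's body (76 mm by 85 mm) begins 54 mm behind the grasp point. The pads swing forward as they close: fully open they stand 13 mm farther back than shut.
Start: joints at [1.039, 0.053, 1.613, -0, 1.476, -0.119], TCP at [0.251, 0.572, 0.231] pointing down, gripper open.
Joint ranges: [-3.01, 3.01], [-1.01, 2.22], [0.06, 2.58], [-1.02, 4.17], [0.09, 2.62], [-3.14, 3.14]. Speed limits (rad/s): [2.57, 2.57, 3.14, 3.14, 3.14, 3.14].

## Interface

Orientations are given as a rotation vector (axis times angle).
In Python, from station import ctrl gives the robot as it stands.
- The arm moves only by the shell command python3 -m handwheel 'ROWS' [FORCE]. ROWS is JSON, a list of rows, each an object with "gripper": the gripper command: -1 is fully open, 1 is shut, values between are in proportion; "offset": the shift along the tool's x, y, z in mm, a list of three; "rotation": the turn, a rotation vector about the tool's x, y, z in rad, a list of three. A call has exactly 8 rows; each row is the pose to reach, as a shift and turn from the pose commanded when the call began, along the tool's axes at that moment; what a row does not reach only later rows make up. A row lasts 1/8 s, in which the tool goes at most 62.5 mm and 10.7 degrees, less where a joint would pass 70% of its speed; a pose out of reach is approached as far as the arm can. A call with a gripper value outside its range is refused whole. The fingers move at their own pace and stop on an object; FORCE is the grip in N (left out, the last holds). Time passes only in rows, so rows that repeat a pose let the fingers close, or fill a call up. It gives the time, the measured TCP pose, the force, the opening and the grip force at its end, in the units of the state.
- ctrl.get_obs(): the state, without advancing time (a new reading comes with each control period).
- ctrl.get_image(name): name is "scene" or "side" or "wrist"; returns a dict with "image" (384x512x3 uint8, red, green, blue), "fovy" (degrees; the focal length in pixels is half the picture's height over the tangent of half this angle, whatever the lens; pixels are square), "cx", "cy" (the principal point, pixels), "xyz" and "attitude" of the camera in the world. Camera axes: x right, y up, looking along -z (the intrinsics and any distortion apply to the point x, -y, -z); pixel columns grow to the right and rows downward; lengths in m; the calibration is good to about 2 mm. A picture is of the moment at which its call begins. There is no depth.
- ctrl.finish_job(): hands the job in; it is judged then, once.
The state is a dict: "t": time; "q": joint angles; "dq": joint speeds; "effort": joint torques, N m; "tool_pos": TCP position; "tool_rot": TCP orientation; "contact_force": force on the tool from outside, world axes, zero at the start; "wrist_torque": the same for the moment, N m; "opening": finger opening in m; "grip_force": force on a finger pad.
Only numpy, scipy, OpenCV 4.12 (cv2) and the standard library are available. Lean on these libraries where they do the work, as an engineer would, in place of code of your own. Each camera call takes 0.05 s, during which the arm holds its last target. There are 200 camera calls.

## Task

The rujak is made, so clear up: stack all the palm sugar pieces right side up in one pile on the middle of the wooden base, trying each so that it rests steadily, with thick ends turned opposite ways so that the pile stays level instead of leaning and the round-topped piece (if it is there) on top, then set the clear cover centrally over the pile with its rim flat on the base. Put the spoon and spatula, whichever are out, flat in the utensil tray and the galangal and ginger in the steel bowl, and leave the salt pot, tub, sauce bottle and pestle where they are.

Things in the scene. Friction and masses are not known exactly. Their poses are not given: they have to be found in the camera images.
- sugar_a: Largest broken piece of dark brown palm sugar: a slab of irregular outline, 64 mm long (x) by 58 wide (y, between two flat parallel upright sides, good to grip). Flat underside; the flat top slopes up towards its +x end: 17 thick at the -x end, 21 at the middle, 25 at the +x end (a 7 degree wedge). Origin: centre of the underside, z up. About 109 g. May be absent.
- sugar_b: Middle-sized broken piece of dark brown palm sugar: a slab of irregular outline, 60 mm long (x) by 55 wide (y, between two flat parallel upright sides, good to grip). Flat underside; the flat top slopes up towards its +x end: 16 thick at the -x end, 20 at the middle, 24 at the +x end (a 8 degree wedge). Origin: centre of the underside, z up. About 92 g. May be absent.
- sugar_c: Smallest broken piece of dark brown palm sugar: a slab of irregular outline, 58 mm long (x) by 54 wide (y, between two flat parallel upright sides, good to grip). Flat underside; the flat top slopes up towards its +x end: 16 thick at the -x end, 20 at the middle, 24 at the +x end (a 7 degree wedge). Origin: centre of the underside, z up. About 88 g. May be absent.
- sugar_d: Round domed cake of dark brown palm sugar, 56 across, 30 tall: flat underside, upright side up to 15 mm, then a rounded dome on which nothing will rest. Origin: centre of the flat underside, z up through the dome. About 85 g. May be absent.
- base: Round light wooden base of the sugar stand, 170 across, 14 thick, stays put on rubber feet. Origin: centre of its underside.
- base_top (a point): Middle of the top face of the wooden base, 14 mm above the counter.
- cover: Clear plastic cover of the sugar stand: upright tube open below, outside diameter 138 mm, wall 3, clear inner height 108, closed top at 118; on it a dark wooden knob 25 across, gripping band 127 to 145 above the rim, top at 149. 250 g. Origin: centre of the rim plane (underside). Starts standing on the counter.
- knob (a point): Middle of the cover's wooden knob, 136 mm above the cover's rim, on its axis.
- bowl: Stainless steel mixing bowl for roots, 180 across the rim, 70 tall, 3 mm wall, stays put. Origin: centre of its underside.
- tray: Open light wooden utensil tray, 250 long (its x) by 150 wide (its y) by 45 tall, 4 mm walls and floor, stays put. Origin: centre of its underside.
- spoon: Serving spoon, 190 mm long along its x: dark wooden round handle, 20 thick, from the -x end to the middle, then a thin steel neck and a steel bowl 52 across at the +x end. Grip the handle 15 to 45 to the -x side of the middle. Origin: middle of the length, on the underside (counter level as it lies), z up. 70 g. May be absent.
- spatula: Green silicone spatula, 200 long along its x: straight handle 14 wide and 13 thick from the -x end to 30 mm past the middle, then a flat head 72 long, 48 wide, 9 thick at the +x end. Origin: middle of the length, on the underside, z up. 70 g. May be absent.
- galangal: Pale pinkish galangal root, rigid: round main piece 24 mm thick, 76 long along its x, with a stub to one side near each end (+y near +x, -y near -x), about 60 wide over the stubs. Best gripped across the main piece at its middle. Origin: centre of the main piece, 12 above the counter as it lies. 45 g. May be absent.
- ginger: Light brown ginger root, rigid: a round main piece 26 thick and 70 long along its x, with a stub near each end (+y side near -x, -y side beyond +x), about 65 wide over the stubs. Best gripped across the main piece at its middle. Origin: centre of the main piece, 13 mm above the counter as it lies. 50 g. May be absent.
- pestle: Bystander: dark volcanic stone pestle lying beside the cobek, about 110 long, 36 thick. Origin: under its middle, on the counter.
- tub: Bystander: clear plastic tub with a white twist cap, red chilli inside, 86 across, 88 tall. Origin: centre of its underside.
- kecap: Bystander: dark sauce bottle with a red cap, 52 across, 150 tall. Origin: centre of its underside.
- salt: Bystander: small blue ceramic salt pot, 42 across, 54 tall, standing among the sugar. Origin: centre of its underside.
Things that resemble listed ones, but are neither listed nor needed, are in the scene too. Leave any turquoise look-alike of the bowl alone.

How it is judged:
By the outcome, as a careful person would: the job done as asked, in the order asked, and still so for the second after the job is handed in, with the robot touching nothing.
Of sugar_a, sugar_b, sugar_c, sugar_d only 3 to 4 are there at a start; the rules pass over those that are not, and their reading is None.
Of spoon, spatula, galangal, ginger only 3 to 4 are there at a start; the rules pass over those that are not, and their reading is None.
At some moment in a run one of galangal, ginger may be knocked a few centimetres aside while the robot is not near it.
It also fails if it takes over 210 s, if anything falls off the work surface, if the arm or the gripper's body presses on something with over 40 N, if the wrist force passes 120 N, or if a joint passes its speed limit or range.

## Working session

There is one attempt and no reset: what is moved stays moved. The work goes in short steps, Python scripts to look and compute and a shell command to move; the robot and the scene stay as the last step left them, time stands still between calls to the robot, and variables do not carry over. Pictures are saved under pics/ and viewed, at most 14 in all, crops included, and the job is handed in when it is done.

```bash
ls; mkdir -p pics; cat > h.py <<'E'
import numpy as np, cv2, json
from scipy.spatial.transform import Rotation as R
from station import ctrl
def grab(name,tag):
    d=ctrl.get_image(name); cv2.imwrite(f'pics/{tag}.png',d['image'][:,:,::-1])
    np.save(f'pics/{tag}.npy',{k:v for k,v in d.items()},allow_pickle=True); return d
def load(tag): return np.load(f'pics/{tag}.npy',allow_pickle=True).item()
E
python3 - <<'E'
from h import *
for n in('scene','side','wrist'):
    d=grab(n,n+'0'); print(n,{k:v for k,v in d.items() if k!='image'})
print(ctrl.get_obs())
a=[cv2.imread(f'pics/{n}0.png') for n in('scene','side')]
for n in('scene','side'):
    cv2.imwrite(f'pics/{n}0v.png',cv2.resize(cv2.imread(f'pics/{n}0.png'),(800,600),interpolation=cv2.INTER_CUBIC))
E
```

```text
pics
scene {'fovy': 50.76153190036923, 'cx': 256.2265515610486, 'cy': 190.11713046259902, 'xyz': array([ 1.09809217, -0.55151098,  0.88332485]), 'attitude': array([0.75025549, 0.31819935, 0.79741501])}
side {'fovy': 42.13758990502864, 'cx': 253.65378124560993, 'cy': 196.35254211610774, 'xyz': array([ 0.09361501, -1.12667886,  1.30766916]), 'attitude': array([ 0.78466962, -0.14047656, -0.35244814])}
wrist {'fovy': 69.81002984376732, 'cx': 248.32533471680202, 'cy': 192.69656533415937, 'xyz': array([0.18177705, 0.60202451, 0.37345289]), 'attitude': array([-0.26991889, -0.17369255,  1.14838176])}
{'t': 0.15, 'q': array([ 1.03901529e+00,  5.32227554e-02,  1.61399293e+00,  4.07808968e-05,
        1.47601575e+00, -1.18997302e-01]), 'dq': array([-0.0005469 , -0.00341994, -0.00322668, -0.00091909, -0.00022443,
       -0.00053078]), 'effort': array([ 3.83166589e-04, -3.94242275e+01, -3.70722020e+01, -1.03164216e-04,
        4.60217561e-03,  4.67811773e-06]), 'tool_pos': array([0.25046011, 0.57208017, 0.230326  ]), 'tool_rot': array([-6.43696150e-01, -3.07436511e+00,  2.41829941e-03]), 'contact_force': array([-0.0256871 ,  0.99630604,  0.20178708]), 'wrist_torque': array([-0.04154486, -0.08037457, -0.01849768]), 'grip_force': 0.0, 'opening': 0.08547537734953743}
```

View pics/scene0v.png

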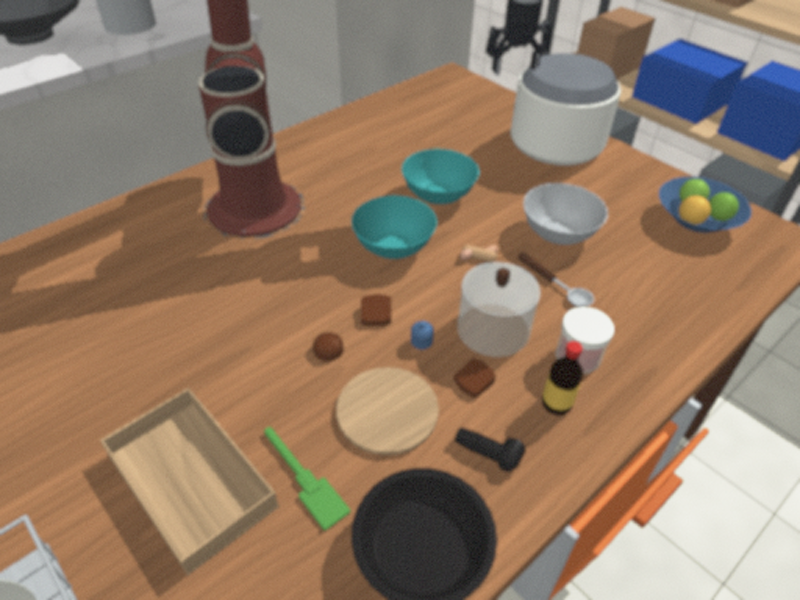

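View pics/side0v.png

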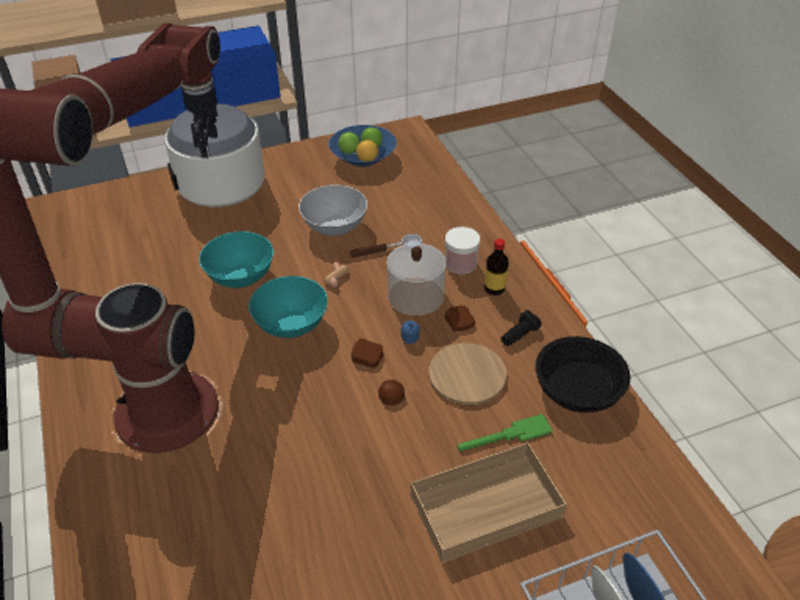

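The scene view (800x600 scale) shows slabs at (376,310) and (474,378), a dome at (328,346), and the salt pot at (422,335). The cover is at (498,310), base (387,411), tray (190,478), spatula (305,478), spoon (555,277), root (480,253) and steel bowl (565,213). The turquoise bowls are at (395,228) and (440,176) and are to be left alone. The side view agrees, with nothing extra visible behind the cover.

```bash
cat >> h.py <<'E'
def ray(d,u,v):
    f=d['image'].shape[0]/2/np.tan(np.radians(d['fovy'])/2)
    r=np.array([(u-d['cx'])/f,-(v-d['cy'])/f,-1.]); r=R.from_rotvec(d['attitude']).apply(r)
    return np.array(d['xyz']),r/np.linalg.norm(r)
def plane(d,u,v,z=0.):
    o,r=ray(d,u,v); return o+r*(z-o[2])/r[2]
def tri(*obs):
    A=0;b=0
    for d,u,v in obs:
        o,r=ray(d,u,v);P=np.eye(3)-np.outer(r,r);A=A+P;b=b+P@o
    x=np.linalg.solve(A,b)
    res=max(np.linalg.norm((np.eye(3)-np.outer(r,r))@(x-o)) for o,r in [ray(*q) for q in obs])
    return x,res
def project(d,p):
    f=d['image'].shape[0]/2/np.tan(np.radians(d['fovy'])/2)
    c=R.from_rotvec(d['attitude']).inv().apply(np.array(p)-d['xyz'])
    return d['cx']-f*c[0]/c[2], d['cy']+f*c[1]/c[2]
def blobs(d,lo,hi,amin=40):
    h=cv2.cvtColor(d['image'],cv2.COLOR_RGB2HSV); m=cv2.inRange(h,np.array(lo),np.array(hi))
    n,l,s,c=cv2.connectedComponentsWithStats(m)
    return [(s[i][4],c[i].round(1),s[i][:4],(l==i).astype(np.uint8)) for i in range(1,n) if s[i][4]>=amin]
E
python3 - <<'E'
from h import *
np.set_printoptions(precision=4,suppress=True)
S=load('scene0');D=load('side0');k=1/1.5625
pts={'slab1':((376,303),(368,348)),'slab2':((474,373),(460,316)),'dome':((328,343),(391,389)),'salttop':((422,324),(410,325)),
'knob':((503,277),(417,254)),'base':((387,409),(468,373)),'root':((482,253),(337,275)),'spoonend':((521,255),(352,252)),'spoonbowl':((580,297),(412,241)),
'spathandle':((268,431),(461,447)),'spathead':((325,504),(533,428)),'bowlrimc':((565,209),(333,208)),
'tray_a':((188,393),(528,448)),'tray_b':((104,440),(413,488)),'tray_c':((273,492),(563,505)),'tray_d':((190,567),(445,553)),
'tubtop':((588,327),(462,236)),'kecaptop':((573,347),(500,242)),'pestle':((490,447),(521,328)),'turq':((395,222),(289,302)),'turq2':((440,170),(236,255)),'patch':((310,254),(267,382))}
for n,((a,b),(c,e)) in pts.items():
    x,r=tri((S,a*k,b*k),(D,c*k,e*k)); print(n,x,round(r*1e3,1), plane(S,a*k,b*k)[:2])
print(R.from_rotvec(ctrl.get_obs()['tool_rot']).as_matrix())
# wrist camera in tool frame
o=ctrl.get_obs();W=load('wrist0');T=R.from_rotvec(o['tool_rot'])
print(T.inv().apply(W['xyz']-o['tool_pos']), (T.inv()*R.from_rotvec(W['attitude'])).as_matrix())
for n,d in(('sc',S),('si',D)):
    for b in blobs(d,(0,100,20),(12,255,130),60): print(n,b[0],b[1],b[2])
E
```

```text
slab1 [ 0.4483 -0.0122  0.0318] 1.9 [0.4228 0.0102]
slab2 [0.683  0.0102 0.0239] 1.3 [0.6709 0.0273]
dome [ 0.4576 -0.1331  0.0191] 0.3 [ 0.4436 -0.1241]
salttop [0.5556 0.0054 0.0476] 1.9 [0.5235 0.0395]
knob [0.6237 0.1317 0.1346] 1.0 [0.5377 0.2562]
base [ 0.6325 -0.1449  0.0104] 0.6 [ 0.6266 -0.1394]
root [0.4658 0.2673 0.0094] 2.5 [0.4575 0.2795]
spoonend [0.5263 0.3244 0.0152] 1.3 [0.517  0.3378]
spoonbowl [0.6857 0.313  0.014 ] 0.8 [0.6787 0.328 ]
spathandle [ 0.5374 -0.3165  0.01  ] 0.4 [ 0.5307 -0.3134]
spathead [ 0.6966 -0.3234  0.0042] 1.1 [ 0.6941 -0.3212]
bowlrimc [0.5222 0.4626 0.0617] 1.7 [0.4779 0.5418]
tray_a [ 0.5696 -0.4486  0.2122] 34.1 [ 0.376  -0.3731]
tray_b [ 0.4094 -0.4769  0.0953] 54.9 [ 0.3711 -0.5194]
tray_c [ 0.6568 -0.4336  0.0038] 66.1 [ 0.6265 -0.3681]
tray_d [ 0.4958 -0.4604 -0.2227] 56.4 [ 0.6448 -0.5169]
tubtop [0.7723 0.1969 0.0871] 4.2 [0.7384 0.2725]
kecaptop [0.8097 0.0799 0.1516] 0.6 [0.7503 0.2098]
pestle [ 0.7985 -0.0746  0.0198] 0.2 [ 0.7917 -0.0639]
turq [0.3182 0.1533 0.0673] 0.9 [0.2547 0.2101]
turq2 [0.2421 0.36   0.0678] 0.4 [0.1714 0.4
[... 2013 characters left out ...]
 33  57]
si 99 [ 84.6 308.4] [ 78 294  16  28]
si 99 [ 76.4 313.4] [ 70 298  20  27]
si 74 [101.3 308.1] [ 88 299  22  20]
si 262 [135.2 325.6] [123 307  31  36]
si 113 [100.7 326.4] [ 91 315  25  22]
si 135 [ 82.7 334.1] [ 72 324  26  20]
si 85 [429.4 337.6] [420 327  18  23]
si 66 [354.8 337.7] [347 333  17  11]
si 179 [117.4 346.3] [102 336  37  25]
si 182 [151.5 351.6] [136 338  33  27]
si 208 [328.9 350.6] [310 339  40  22]
si 217 [ 62.5 356.7] [ 42 346  41  26]
si 79 [300.2 361.8] [291 355  19  15]
si 105 [ 75.3 368.2] [ 62 358  24  19]
si 67 [141.5 369. ] [132 361  19  15]
si 62 [126.3 376. ] [120 365  13  19]
si 82 [154.9 377.5] [146 371  18  13]
si 90 [ 55.9 377.7] [ 44 373  24  11]
```

```bash
cat >> h.py <<'E'
def to(p,yaw=90.):  # offset mm in tool axes & rotation about z, from the current pose; yaw = world angle of tool y, deg, tool down
    o=ctrl.get_obs();T=R.from_rotvec(o['tool_rot']);a=np.radians(yaw);y=np.array([np.cos(a),np.sin(a),0]);z=np.array([0,0,-1.]);x=np.cross(y,z)
    G=R.from_matrix(np.stack([x,y,z],1))
    return np.round(T.inv().apply(np.array(p)-o['tool_pos'])*1e3,1).tolist(), np.round((T.inv()*G).as_rotvec(),4).tolist()
E
python3 -m handwheel '[{"gripper":-1,"offset":[-358,-195,-70],"rotation":[0,0,-0.413]},{"gripper":-1,"offset":[-358,-195,-70],"rotation":[0,0,-0.413]},{"gripper":-1,"offset":[-358,-195,-70],"rotation":[0,0,-0.413]},{"gripper":-1,"offset":[-358,-195,-70],"rotation":[0,0,-0.413]},{"gripper":-1,"offset":[-358,-195,-70],"rotation":[0,0,-0.413]},{"gripper":-1,"offset":[-358,-195,-70],"rotation":[0,0,-0.413]},{"gripper":-1,"offset":[-358,-195,-70],"rotation":[0,0,-0.413]},{"gripper":-1,"offset":[-358,-195,-70],"rotation":[0,0,-0.413]}]'
python3 -c "
from h import *
grab('wrist','w1')"
python3 -m handwheel '[{"gripper":-1,"offset":[0,-350,0],"rotation":[0,0,0]},{"gripper":-1,"offset":[0,-350,0],"rotation":[0,0,0]},{"gripper":-1,"offset":[0,-350,0],"rotation":[0,0,0]},{"gripper":-1,"offset":[0,-350,0],"rotation":[0,0,0]},{"gripper":-1,"offset":[0,-350,0],"rotation":[0,0,0]},{"gripper":-1,"offset":[0,-350,0],"rotation":[0,0,0]},{"gripper":-1,"offset":[0,-350,0],"rotation":[0,0,0]},{"gripper":-1,"offset":[0,-350,0],"rotation":[0,0,0]}]'
python3 -c "
from h import *
grab('wrist','w2'); print(to((.5,-.1,.3)))
a=np.hstack([cv2.imread('pics/w1.png'),cv2.imread('pics/w2.png')]);
cv2.imwrite('pics/w12.png',cv2.resize(cv2.imread('pics/w2.png'),(800,600)))
cv2.imwrite('pics/w1v.png',cv2.resize(cv2.imread('pics/w1.png'),(800,600)))"
```

```text
t: 1.15
tool_pos: [0.5019, 0.2481, 0.3016]
tool_rot: [0.007, 3.141, -0.0]
contact_force: [0.0, 0.2, 0.3]
opening: 0.0854
grip_force: 0.0
t: 2.2
tool_pos: [0.5004, -0.0983, 0.3009]
tool_rot: [0.003, -3.141, -0.002]
contact_force: [0.5, -0.3, -0.0]
opening: 0.085
grip_force: 0.0
([0.5, -1.9, 1.0], [0.0007, -0.0005, 0.0024])
```

View pics/w12.png

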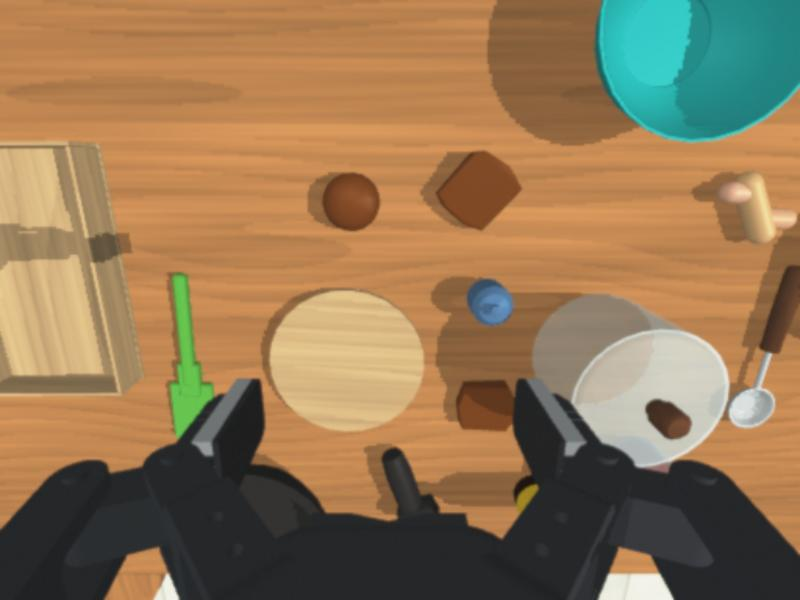

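View pics/w1v.png

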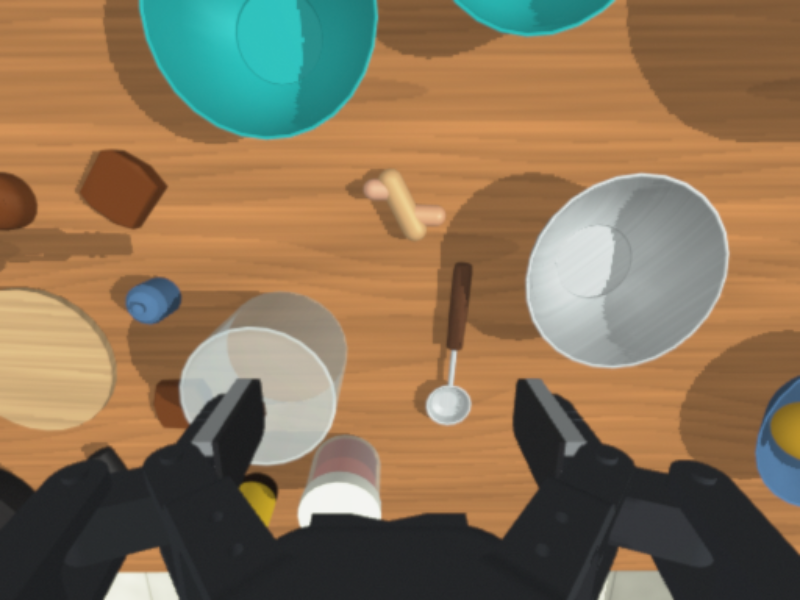

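Pic w2 (wrist, 800x600) shows slab1 at (479,190), slab2 at (486,405), the dome at (351,201) and the base at (347,360). The salt pot is at (490,302), the cover rim at about (605,360), and the spatula at (190,340). Pic w1 shows the galangal with pink stubs at (404,204), the spoon at (455,340) and the steel bowl at (627,270). So there are two slabs and a dome, plus galangal, spoon and spatula, with no ginger. Next is a close look at the slabs.

```bash

python3 -m handwheel '[{"gripper":-1,"offset":[52,86,150],"rotation":[0,0,0]},{"gripper":-1,"offset":[52,86,150],"rotation":[0,0,0]},{"gripper":-1,"offset":[52,86,150],"rotation":[0,0,0]},{"gripper":-1,"offset":[52,86,150],"rotation":[0,0,0]},{"gripper":-1,"offset":[52,86,150],"rotation":[0,0,0]},{"gripper":-1,"offset":[52,86,150],"rotation":[0,0,0]},{"gripper":-1,"offset":[52,86,150],"rotation":[0,0,0]},{"gripper":-1,"offset":[52,86,150],"rotation":[0,0,0]}]'
python3 -c "
from h import *
grab('wrist','w3')"
python3 -m handwheel '[{"gripper":-1,"offset":[-235,22,-25],"rotation":[0,0,0]},{"gripper":-1,"offset":[-235,22,-25],"rotation":[0,0,0]},{"gripper":-1,"offset":[-235,22,-25],"rotation":[0,0,0]},{"gripper":-1,"offset":[-235,22,-25],"rotation":[0,0,0]},{"gripper":-1,"offset":[-235,22,-25],"rotation":[0,0,0]},{"gripper":-1,"offset":[-235,22,-25],"rotation":[0,0,0]},{"gripper":-1,"offset":[-235,22,-25],"rotation":[0,0,0]},{"gripper":-1,"offset":[-235,22,-25],"rotation":[0,0,0]}]'
python3 -c "
from h import *
grab('wrist','w4')
c=[]
for t,p in(('w3',(.448,-.012,.02)),('w4',(.683,.010,.02))):
    d=load(t);u,v=map(int,project(d,p));x0,y0=max(0,u-65),max(0,v-65);print(t,u,v,x0,y0)
    c.append(cv2.resize(d['image'][y0:y0+130,x0:x0+130,::-1],(400,400),interpolation=cv2.INTER_CUBIC))
cv2.imwrite('pics/slabs.png',np.hstack(c))"
```

```text
t: 3.25
tool_pos: [0.4492, -0.0143, 0.1523]
tool_rot: [0.001, 3.14, -0.001]
contact_force: [-0.1, 0.1, 0.2]
opening: 0.0854
grip_force: 0.0
t: 4.3
tool_pos: [0.6827, 0.0081, 0.1767]
tool_rot: [0.0, 3.141, -0.0]
contact_force: [0.2, 0.9, -0.3]
opening: 0.0858
grip_force: 0.0
w3 251 181 186 116
w4 250 176 185 111
```

View pics/slabs.png

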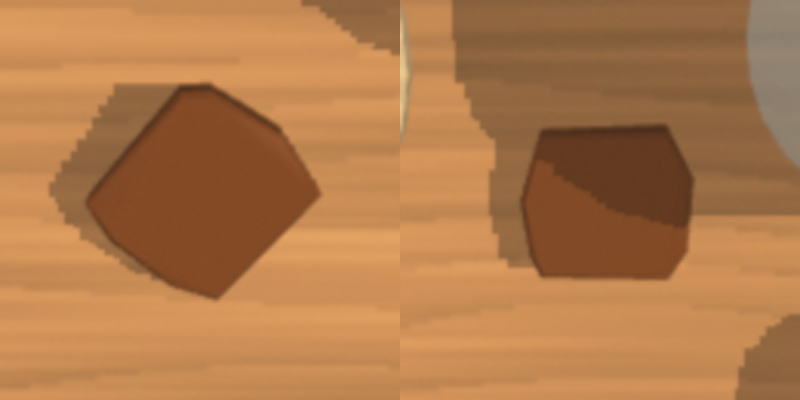

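```bash

python3 -m handwheel '[{"gripper":-1,"offset":[0,-90,0],"rotation":[0,0,0]},{"gripper":-1,"offset":[0,-90,0],"rotation":[0,0,0]},{"gripper":-1,"offset":[0,-90,0],"rotation":[0,0,0]},{"gripper":-1,"offset":[0,-90,0],"rotation":[0,0,0]},{"gripper":-1,"offset":[0,-90,0],"rotation":[0,0,0]},{"gripper":-1,"offset":[0,-90,0],"rotation":[0,0,0]},{"gripper":-1,"offset":[0,-90,0],"rotation":[0,0,0]},{"gripper":-1,"offset":[0,-90,0],"rotation":[0,0,0]}]' | grep pos
python3 -c "
from h import *
grab('wrist','w5')"
python3 -m handwheel '[{"gripper":-1,"offset":[235,-30,25],"rotation":[0,0,0]},{"gripper":-1,"offset":[235,-30,25],"rotation":[0,0,0]},{"gripper":-1,"offset":[235,-30,25],"rotation":[0,0,0]},{"gripper":-1,"offset":[235,-30,25],"rotation":[0,0,0]},{"gripper":-1,"offset":[235,-30,25],"rotation":[0,0,0]},{"gripper":-1,"offset":[235,-30,25],"rotation":[0,0,0]},{"gripper":-1,"offset":[235,-30,25],"rotation":[0,0,0]},{"gripper":-1,"offset":[235,-30,25],"rotation":[0,0,0]}]' | grep pos
cat > pc.py <<'E'
from h import *
c=[]
for t,p in(('w6',(.448,-.012,.02)),('w5',(.683,.010,.02))):
    if t=='w6': d=grab('wrist','w6')
    d=load(t);u,v=map(int,project(d,p));x0,y0=min(512-130,max(0,u-65)),max(0,v-65);print(t,u,v,x0,y0)
    c.append(cv2.resize(d['image'][y0:y0+130,x0:x0+130,::-1],(400,400),interpolation=cv2.INTER_CUBIC))
cv2.imwrite('pics/slabs2.png',np.hstack(c))
E
python3 pc.py
```

```text
tool_pos: [0.6835, -0.0814, 0.1763]
tool_pos: [0.4496, -0.1119, 0.1518]
w6 345 181 280 116
w5 330 176 265 111
```

View pics/slabs2.png

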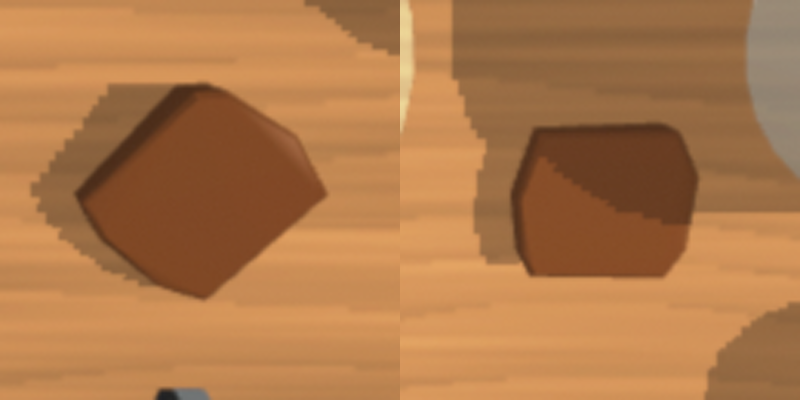

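```bash
python3 - <<'E'
from h import *
np.set_printoptions(precision=4,suppress=True)
k=130/400
a,b=load('w3'),load('w6')
for n,p,q in(('L',(90,203),(82,194)),('B',(217,297),(206,297)),('R',(320,195),(327,194)),('T',(186,92),(196,92))):
    print(n,*tri((a,186+p[0]*k,116+p[1]*k),(b,280+q[0]*k,116+q[1]*k)))
a,b=load('w4'),load('w5')
for n,p,q in(('TL',(541,133),(538,131)),('BL',(541,277),(531,276)),('BR',(668,277),(663,276)),('TR',(667,129),(674,129)),('R',(692,180),(697,180)),('L',(525,203),(519,195))):
    print(n,*tri((a,185+(p[0]-400)*k,111+p[1]*k),(b,265+(q[0]-400)*k,111+q[1]*k)))
# cross-view dense check: track features with LK
for A,B,o1,o2 in(('w3','w6',(186,116),(280,116)),('w4','w5',(185,111),(265,111))):
    d,e=load(A),load(B)
    g1=cv2.cvtColor(d['image'],cv2.COLOR_RGB2GRAY);g2=cv2.cvtColor(e['image'],cv2.COLOR_RGB2GRAY)
    h=cv2.cvtColor(d['image'],cv2.COLOR_RGB2HSV);m=cv2.inRange(h,(0,150,50),(14,255,160));mm=np.zeros_like(m);mm[o1[1]+20:o1[1]+110,o1[0]+20:o1[0]+110]=255
    m=cv2.morphologyEx(m&mm,cv2.MORPH_OPEN,np.ones((5,5)));
    cn=max(cv2.findContours(m,0,2)[0],key=cv2.contourArea)
    r=cv2.minAreaRect(cn);print(A,r)
    P=np.array([plane(d,*c,.022)[:2] for c in cv2.boxPoints(r)]);print(P, P.mean(0),np.linalg.norm(P[1]-P[0]),np.linalg.norm(P[2]-P[1]))
    c2=cv2.goodFeaturesToTrack(g1,30,.01,3,mask=cv2.dilate(m,np.ones((5,5))))
    init=c2+np.array(o2,np.float32)-np.array(o1,np.float32)
    q,st,er=cv2.calcOpticalFlowPyrLK(g1,g2,c2,init.astype(np.float32).copy(),winSize=(9,9),maxLevel=0,flags=cv2.OPTFLOW_USE_INITIAL_FLOW)
    for x,y,s in zip(c2[:,0],q[:,0],st[:,0]):
        if s:
            X,rr=tri((d,*x),(e,*y))
            if rr<.001: print(x,X,round(rr*1e3,2))
E
```

```text
L [ 0.4496 -0.0507  0.0114] 0.0015256642477932138
B [ 0.4835 -0.0065  0.0182] 2.954196532867746e-05
R [0.4448 0.0271 0.0246] 0.00017237819775036632
T [ 0.4121 -0.0171  0.0174] 5.182226707475451e-05
TL [ 0.6592 -0.0127  0.0087] 2.232785971813271e-05
BL [ 0.7131 -0.0133  0.016 ] 9.553674336461631e-05
BR [0.711  0.0344 0.0219] 8.706774602267632e-05
TR [0.6563 0.0328 0.0203] 0.0003326154409897121
R [0.6741 0.0419 0.0233] 0.0003116069255726769
L [ 0.6837 -0.019   0.0126] 0.0011699829983022254
w3 ((252.1494903564453, 178.17706298828125), (57.374027252197266, 63.62193298339844), 40.36453628540039)
[[ 0.4503 -0.0551]
 [ 0.4011 -0.0127]
 [ 0.4384  0.0319]
 [ 0.4919 -0.0099]] [ 0.4454 -0.0115] 0.06492172188742776 0.05810635077644164
[256. 212.] [ 0.4831 -0.007   0.0182] 0.11
[289. 179.] [0.4446 0.0261 0.0238] 0.15
[276. 157.] [0.4234 0.0126 0.0201] 0.6
[242. 144.] [ 0.4121 -0.0219  0.0024] 0.01
[254. 143.] [ 0.4105 -0.0093  0.0068] 0.03
[287. 173.] [0.4389 0.0238 0.0244] 0.51
[283. 189.] [0.4566 0.0208 0.0208] 0.27
[238. 207.] [ 0.4781 -0.0264  0.0176] 0.58
[214. 181.] [ 0.4503 -0.0524  0.008 
[... 1008 characters left out ...]
0.48
[278. 196.] [0.7048 0.041  0.0221] 0.0
[223. 176.] [ 0.6846 -0.0224  0.0077] 0.31
[238. 169.] [ 0.6736 -0.0043  0.0194] 0.36
[249. 176.] [0.6812 0.0079 0.0209] 0.42
[252. 178.] [0.6814 0.0111 0.0326] 0.39
[246. 173.] [0.6781 0.0046 0.0206] 0.19
[223. 182.] [ 0.6917 -0.0225  0.0088] 0.14
[224. 173.] [ 0.6811 -0.0212  0.0067] 0.44
[259. 201.] [0.6998 0.0181 0.0537] 0.07
[272. 184.] [0.6907 0.0339 0.0201] 0.44
[241. 201.] [ 0.72  -0.002 -0.005] 0.17
[258. 180.] [0.6871 0.0182 0.0154] 0.61
[266. 182.] [0.6885 0.0271 0.0195] 0.54
[252. 151.] [ 0.6571  0.0115 -0.0002] 0.12
[262. 181.] [0.6874 0.0226 0.0192] 0.54
[225. 191.] [ 0.7024 -0.0205  0.0085] 0.57
[247. 153.] [0.6545 0.0058 0.0295] 0.0
```

Slab1 has its parallel sides at 139° and is 65x58 mm, so it is sugar_a, with its thick end up-right (-x,+y). Slab2 is about 58x56, so it is sugar_b or sugar_c, with its long axis along +y and its thick end at +y. Its top measures z of about .023 at +y against .015 at -y.

```bash
python3 - <<'E'
from h import *
np.set_printoptions(precision=4,suppress=True)
for t in('w2','w5','w6'):
    d=load(t);h=cv2.cvtColor(d['image'],cv2.COLOR_RGB2HSV)
    m=cv2.inRange(h,(14,40,170),(26,150,255))
    u,v=map(int,project(d,(.632,-.145,.014)))
    m=cv2.morphologyEx(m,cv2.MORPH_OPEN,np.ones((5,5)))
    n,l,s,c=cv2.connectedComponentsWithStats(m)
    print(t,h[min(v,383),u]); 
    if v>=384 or l[v,u]==0: continue
    cn=max(cv2.findContours((l==l[v,u]).astype(np.uint8),0,2)[0],key=cv2.contourArea)
    P=np.array([plane(d,*p[0],.014)[:2] for p in cv2.convexHull(cn)],np.float32)
    print(s[l[v,u]],cv2.minEnclosingCircle(P),cv2.fitEllipse(P))
x=grab('wrist','w6b')
h=cv2.cvtColor(x['image'],cv2.COLOR_RGB2HSV);m=cv2.inRange(h,(0,130,30),(14,255,170))
n,l,s,c=cv2.connectedComponentsWithStats(cv2.morphologyEx(m,cv2.MORPH_OPEN,np.ones((5,5))))
for i in range(1,n):
    if s[i][4]>600:
        cn=cv2.findContours((l==i).astype(np.uint8),0,2)[0][0]
        print(s[i],c[i],cv2.minEnclosingCircle(np.array([plane(x,*p[0],.013)[:2] for p in cn],np.float32)))
print(to((.446,-.0127,.06),49))
E
```

```text
w2 [ 19 101 223]
[    0     0   512   336 92205] ((0.6062555909156799, -0.15417809784412384), 0.4941685199737549) ((0.5663475394248962, -0.29518526792526245), (0.585104763507843, 1.283982515335083), 5.847233772277832)
w5 [ 21  94 234]
[    0     0   512   343 84948] ((0.7114571332931519, -0.08310863375663757), 0.321371465921402) ((0.6840908527374268, -0.08345382660627365), (0.5017856955528259, 0.6722925305366516), 2.535125970840454)
w6 [ 19  99 224]
[     0      0    512    343 111797] ((0.46973612904548645, -0.08100976049900055), 0.3106622099876404) ((0.47421902418136597, -0.0989082083106041), (0.42206907272338867, 0.6158909797668457), 167.44387817382812)
[ 368    0  107   49 2568] [412.771   17.8139] ((0.290433406829834, 0.04057764634490013), 0.04849854111671448)
[ 375   36   94   58 2500] [425.6588  64.5912] ((0.3422985374927521, 0.05094531923532486), 0.046719711273908615)
[ 404   95   83   43 1582] [442.6555 118.6985] ((0.37942278385162354, 0.08300697058439255), 0.04242546483874321)
[ 290  143   95   70 4368] [338.0563 176.8171] ((0.44618579745292664, -0.018998971208930016), 0.05013822019100189)
[   4  157   77   41 1703] [ 39.9448 176.5802] ((0.44457849860191345, -0.3298494517803192), 0.04073604196310043)
[ 188  161   65   53 2532] [223.3578 187.0632] ((0.4572059214115143, -0.14318333566188812), 0.03550884127616882)
([3.1, 99.0, 91.5], [0.0, -0.0, 0.7163])
```

```bash

python3 -m handwheel '[{"gripper":-1,"offset":[3,99,92],"rotation":[0,0,0.716]},{"gripper":-1,"offset":[3,99,92],"rotation":[0,0,0.716]},{"gripper":-1,"offset":[3,99,92],"rotation":[0,0,0.716]},{"gripper":-1,"offset":[3,99,92],"rotation":[0,0,0.716]},{"gripper":-1,"offset":[3,99,92],"rotation":[0,0,0.716]},{"gripper":-1,"offset":[3,99,92],"rotation":[0,0,0.716]},{"gripper":-1,"offset":[3,99,92],"rotation":[0,0,0.716]},{"gripper":-1,"offset":[3,99,92],"rotation":[0,0,0.716]}]'
python3 - <<'E'
from h import *
np.set_printoptions(precision=4,suppress=True)
print(to((.446,-.0127,-.003),49))
for t in('w2','w5'):
    d=load(t);h=cv2.cvtColor(d['image'],cv2.COLOR_RGB2HSV)
    m=cv2.inRange(h,(14,40,170),(28,118,255))
    u,v=map(int,project(d,(.632,-.145,.014)))
    m=cv2.morphologyEx(m,cv2.MORPH_OPEN,np.ones((5,5)))
    n,l,s,c=cv2.connectedComponentsWithStats(m)
    cn=max(cv2.findContours((l==l[v,u]).astype(np.uint8),0,2)[0],key=cv2.contourArea)
    P=np.array([plane(d,*p[0],.014)[:2] for p in cv2.convexHull(cn)],np.float32)
    print(s[l[v,u]],cv2.minEnclosingCircle(P),cv2.fitEllipse(P))
d=load('w6');P=cv2.cvtColor(d['image'],cv2.COLOR_RGB2HSV)[187,180:265];print(P[::3].tolist())
E
```

```text
t: 7.5
tool_pos: [0.4457, -0.0129, 0.0595]
tool_rot: [1.1, 2.942, 0.0]
contact_force: [0.7, 0.6, 0.4]
opening: 0.0854
grip_force: 0.0
([-0.1, 0.4, 62.5], [0.0002, 0.0004, 0.0001])
[ 173  186   98   90 7003] ((0.6311255693435669, -0.1449146717786789), 0.08550786972045898) ((0.6315939426422119, -0.14482823014259338), (0.1685504913330078, 0.17007753252983093), 40.19725036621094)
[  113    43   156   160 19733] ((0.6320757865905762, -0.14487622678279877), 0.084983229637146) ((0.6320688128471375, -0.14473146200180054), (0.1690542846918106, 0.16939562559127808), 167.5380859375)
[[14, 148, 208], [14, 147, 208], [14, 148, 209], [14, 144, 151], [14, 144, 151], [14, 143, 150], [14, 142, 151], [12, 157, 104], [12, 173, 100], [12, 178, 110], [11, 176, 116], [12, 180, 122], [11, 179, 127], [11, 177, 131], [12, 177, 134], [11, 170, 138], [11, 171, 139], [12, 173, 140], [12, 171, 143], [12, 165, 147], [11, 160, 151], [11, 157, 153], [12, 165, 142], [12, 175, 128], [13, 164, 134], [14, 148, 210], [14, 147, 210], [14, 147, 211], [14, 147, 210]]
```

```bash

python3 -m handwheel '[{"gripper":-1,"offset":[0,0,30],"rotation":[0,0,0]},{"gripper":-1,"offset":[0,0,55],"rotation":[0,0,0]},{"gripper":-1,"offset":[0,0,63],"rotation":[0,0,0]},{"gripper":0,"offset":[0,0,63],"rotation":[0,0,0]},{"gripper":1,"offset":[0,0,63],"rotation":[0,0,0]},{"gripper":1,"offset":[0,0,63],"rotation":[0,0,0]},{"gripper":1,"offset":[0,0,63],"rotation":[0,0,0]},{"gripper":1,"offset":[0,0,63],"rotation":[0,0,0]}]' 40
python3 -m handwheel '[{"gripper":1,"offset":[0,0,0],"rotation":[0,0,0]},{"gripper":1,"offset":[0,0,0],"rotation":[0,0,0]},{"gripper":1,"offset":[0,0,-10],"rotation":[0,0,0]},{"gripper":1,"offset":[0,0,-30],"rotation":[0,0,0]},{"gripper":1,"offset":[0,0,-60],"rotation":[0,0,0]},{"gripper":1,"offset":[0,0,-100],"rotation":[0,0,0]},{"gripper":1,"offset":[0,0,-103],"rotation":[0,0,0]},{"gripper":1,"offset":[0,0,-103],"rotation":[0,0,0]}]'
python3 -c "
from h import *
grab('wrist','w7');print(to((.632,-.145,.10),90))
cv2.imwrite('pics/w7v.png',load('w7')['image'][100:,:,::-1])"
```

```text
t: 8.5
tool_pos: [0.4466, -0.013, -0.0024]
tool_rot: [1.1, 2.94, 0.001]
contact_force: [-0.6, -0.1, 6.3]
opening: 0.0574
grip_force: 45.6
t: 9.5
tool_pos: [0.4449, -0.0126, 0.0986]
tool_rot: [-1.1, -2.942, 0.0]
contact_force: [-0.3, 0.4, -2.1]
opening: 0.0574
grip_force: 44.8
([-228.5, 23.2, -2.7], [-0.0004, -0.0026, -0.7158])
```

View pics/w7v.png

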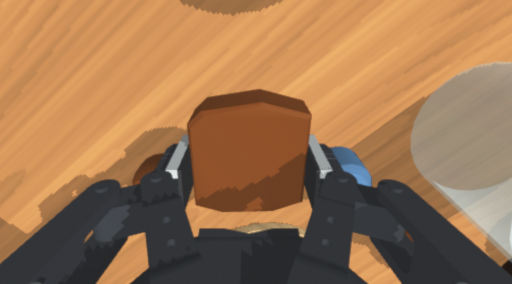

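```bash

python3 -m handwheel '[{"gripper":1,"offset":[-228,23,-3],"rotation":[0,0,-0.716]},{"gripper":1,"offset":[-228,23,-3],"rotation":[0,0,-0.716]},{"gripper":1,"offset":[-228,23,-3],"rotation":[0,0,-0.716]},{"gripper":1,"offset":[-228,23,-3],"rotation":[0,0,-0.716]},{"gripper":1,"offset":[-228,23,-3],"rotation":[0,0,-0.716]},{"gripper":1,"offset":[-228,23,-3],"rotation":[0,0,-0.716]},{"gripper":1,"offset":[-228,23,-3],"rotation":[0,0,-0.716]},{"gripper":1,"offset":[-228,23,-3],"rotation":[0,0,-0.716]}]'
python3 -c "
from h import *
print(to((.632,-.145,.0125),90))"
```

```text
t: 10.55
tool_pos: [0.6319, -0.1443, 0.1023]
tool_rot: [0.001, -3.141, -0.0]
contact_force: [-0.2, 0.5, -1.8]
opening: 0.0572
grip_force: 44.7
([-0.2, -0.8, 89.8], [0.0001, -0.0003, 0.0006])
```

```bash

python3 -m handwheel '[{"gripper":1,"offset":[0,-1,40],"rotation":[0,0,0]},{"gripper":1,"offset":[0,-1,70],"rotation":[0,0,0]},{"gripper":1,"offset":[0,-1,82],"rotation":[0,0,0]},{"gripper":1,"offset":[0,-1,86],"rotation":[0,0,0]},{"gripper":1,"offset":[0,-1,88],"rotation":[0,0,0]},{"gripper":1,"offset":[0,-1,89],"rotation":[0,0,0]},{"gripper":1,"offset":[0,-1,89],"rotation":[0,0,0]},{"gripper":1,"offset":[0,-1,89],"rotation":[0,0,0]}]'
```

```text
t: 11.55
tool_pos: [0.6329, -0.1461, 0.0138]
tool_rot: [-0.0, 3.141, -0.0]
contact_force: [-1.0, 0.2, -1.0]
opening: 0.0571
grip_force: 44.7
```

```bash

python3 -m handwheel '[{"gripper":1,"offset":[0,0,1],"rotation":[0,0,0]},{"gripper":1,"offset":[0,0,2],"rotation":[0,0,0]},{"gripper":1,"offset":[0,0,2],"rotation":[0,0,0]},{"gripper":0.2,"offset":[0,0,2],"rotation":[0,0,0]},{"gripper":-0.4,"offset":[0,0,2],"rotation":[0,0,0]},{"gripper":-1,"offset":[0,0,2],"rotation":[0,0,0]},{"gripper":-1,"offset":[0,0,2],"rotation":[0,0,0]},{"gripper":-1,"offset":[0,0,2],"rotation":[0,0,0]}]'
python3 -m handwheel '[{"gripper":-1,"offset":[0,0,-20],"rotation":[0,0,0]},{"gripper":-1,"offset":[0,0,-60],"rotation":[0,0,0]},{"gripper":-1,"offset":[0,0,-110],"rotation":[0,0,0]},{"gripper":-1,"offset":[0,0,-140],"rotation":[0,0,0]},{"gripper":-1,"offset":[0,0,-140],"rotation":[0,0,0]},{"gripper":-1,"offset":[0,0,-140],"rotation":[0,0,0]},{"gripper":-1,"offset":[0,0,-140],"rotation":[0,0,0]},{"gripper":-1,"offset":[0,0,-140],"rotation":[0,0,0]}]'
cat > br.py <<'E'
import sys
from h import *
np.set_printoptions(precision=4,suppress=True)
# brown blob near a world point, as min area rect on plane z
def brown(d,p,z,rad=70,hi=(13,255,165)):
    u,v=map(int,project(d,p)); h=cv2.cvtColor(d['image'],cv2.COLOR_RGB2HSV)
    m=cv2.inRange(h,(0,150,30),hi);w=np.zeros_like(m);cv2.circle(w,(u,v),rad,255,-1)
    m=cv2.morphologyEx(m&w,cv2.MORPH_OPEN,np.ones((5,5)));cn=max(cv2.findContours(m,0,2)[0],key=cv2.contourArea)
    P=np.array([plane(d,*q[0],z)[:2] for q in cv2.convexHull(cn)],np.float32)
    return cv2.minAreaRect(P),cv2.minEnclosingCircle(P),P
E
python3 - <<'E'
from br import *
d=grab('wrist','w8');r,c,P=brown(d,(.632,-.145,.035),.035);print(r,c,P.min(0),P.max(0))
print(to((.6835,.0105,.10),0))
E
```

```text
t: 12.55
tool_pos: [0.6326, -0.146, 0.0112]
tool_rot: [0.0, -3.142, 0.0]
contact_force: [-0.8, 0.4, -0.4]
opening: 0.0852
grip_force: 0.0
t: 13.55
tool_pos: [0.6318, -0.1458, 0.1496]
tool_rot: [0.0, -3.139, -0.001]
contact_force: [-0.4, 0.1, 0.1]
opening: 0.0852
grip_force: 0.0
((0.629833996295929, -0.14709126949310303), (0.056436747312545776, 0.06367884576320648), 89.95549011230469) ((0.6300408244132996, -0.14774435758590698), 0.03802524879574776) [ 0.598  -0.1753] [ 0.6617 -0.1189]
([-51.6, 156.3, 49.9], [-0.0011, -0.0022, 1.571])
```

```bash

python3 -m handwheel '[{"gripper":-1,"offset":[-52,156,20],"rotation":[0,0,0.18]},{"gripper":-1,"offset":[-52,156,20],"rotation":[0,0,0.36]},{"gripper":-1,"offset":[-52,156,20],"rotation":[0,0,0.54]},{"gripper":-1,"offset":[-52,156,20],"rotation":[0,0,0.72]},{"gripper":-1,"offset":[-52,156,20],"rotation":[0,0,0.9]},{"gripper":-1,"offset":[-52,156,20],"rotation":[0,0,1.08]},{"gripper":-1,"offset":[-52,156,20],"rotation":[0,0,1.26]},{"gripper":-1,"offset":[-52,156,20],"rotation":[0,0,1.4]}]'
python3 -c "
from h import *
print(to((.6835,.0105,.06),0))"
```

```text
t: 14.6
tool_pos: [0.6843, 0.01, 0.1306]
tool_rot: [-2.029, -2.397, 0.001]
contact_force: [0.3, 0.0, -0.3]
opening: 0.0854
grip_force: 0.0
([0.6, -0.7, 70.6], [-0.001, -0.0002, 0.1662])
```

```bash

python3 -m handwheel '[{"gripper":-1,"offset":[0,-1,35],"rotation":[0,0,0.166]},{"gripper":-1,"offset":[0,-1,80],"rotation":[0,0,0.166]},{"gripper":-1,"offset":[0,-1,115],"rotation":[0,0,0.166]},{"gripper":-1,"offset":[0,-1,132],"rotation":[0,0,0.166]},{"gripper":-1,"offset":[0,-1,133],"rotation":[0,0,0.166]},{"gripper":0,"offset":[0,-1,133],"rotation":[0,0,0.166]},{"gripper":1,"offset":[0,-1,133],"rotation":[0,0,0.166]},{"gripper":1,"offset":[0,-1,133],"rotation":[0,0,0.166]}]' 40
python3 -m handwheel '[{"gripper":1,"offset":[0,0,0],"rotation":[0,0,0]},{"gripper":1,"offset":[0,0,0],"rotation":[0,0,0]},{"gripper":1,"offset":[0,0,0],"rotation":[0,0,0]},{"gripper":1,"offset":[0,0,-20],"rotation":[0,0,0]},{"gripper":1,"offset":[0,0,-60],"rotation":[0,0,0]},{"gripper":1,"offset":[0,0,-110],"rotation":[0,0,0]},{"gripper":1,"offset":[0,0,-150],"rotation":[0,0,0]},{"gripper":1,"offset":[0,0,-150],"rotation":[0,0,0]}]'
python3 -c "
from h import *
d=grab('wrist','w9');print(to((.632,-.145,.15),-90))
cv2.imwrite('pics/w9v.png',d['image'][100:,:,::-1])"
```

```text
t: 15.6
tool_pos: [0.6854, 0.0097, 0.0009]
tool_rot: [2.214, 2.225, 0.004]
contact_force: [-0.2, 0.9, 5.2]
opening: 0.054
grip_force: 44.2
t: 16.6
tool_pos: [0.6865, 0.0096, 0.1549]
tool_rot: [2.21, 2.222, 0.01]
contact_force: [-0.1, -0.9, -2.4]
opening: 0.0542
grip_force: 43.6
([-154.5, -53.5, 1.3], [0.0041, -0.0033, 1.5758])
```

View pics/w9v.png

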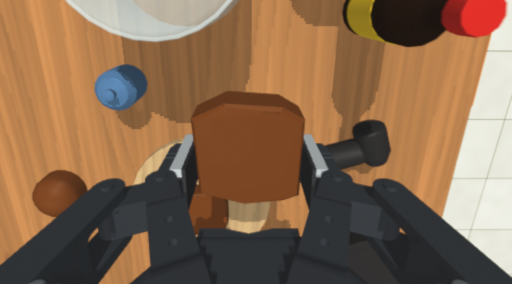

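```bash

python3 -m handwheel '[{"gripper":1,"offset":[-30,-10,0],"rotation":[0,0,0.18]},{"gripper":1,"offset":[-80,-30,0],"rotation":[0,0,0.36]},{"gripper":1,"offset":[-130,-54,0],"rotation":[0,0,0.54]},{"gripper":1,"offset":[-156,-55,0],"rotation":[0,0,0.72]},{"gripper":1,"offset":[-156,-55,0],"rotation":[0,0,0.9]},{"gripper":1,"offset":[-156,-55,0],"rotation":[0,0,1.08]},{"gripper":1,"offset":[-156,-55,0],"rotation":[0,0,1.26]},{"gripper":1,"offset":[-156,-55,0],"rotation":[0,0,1.4]}]'
python3 -c "
from h import *
print(to((.630,-.147,.07),-90))
o=ctrl.get_obs();T=R.from_rotvec(o['tool_rot'])
G=R.from_matrix(np.array([[1,0,0],[0,-1,0],[0,0,-1.]]))*R.from_rotvec([0,-.122,0])
print((T.inv()*G).as_rotvec(),(G).as_matrix())"
```

```text
t: 17.65
tool_pos: [0.6278, -0.146, 0.1456]
tool_rot: [-3.128, -0.268, 0.007]
contact_force: [-0.6, -0.1, -2.2]
opening: 0.0538
grip_force: 43.6
([2.3, 1.6, 75.6], [-0.0019, 0.0042, 0.1708])
[ 0.00852115 -0.11752883  0.17071671] [[ 0.99256723  0.         -0.12169758]
 [ 0.         -1.         -0.        ]
 [-0.12169758  0.         -0.99256723]]
```

```bash

python3 -m handwheel '[{"gripper":1,"offset":[2,1,0],"rotation":[0.004,-0.06,0.09]},{"gripper":1,"offset":[2,1,20],"rotation":[0.008,-0.118,0.171]},{"gripper":1,"offset":[2,1,60],"rotation":[0.008,-0.118,0.171]},{"gripper":1,"offset":[2,1,85],"rotation":[0.008,-0.118,0.171]},{"gripper":1,"offset":[2,1,98],"rotation":[0.008,-0.118,0.171]},{"gripper":1,"offset":[2,1,101],"rotation":[0.008,-0.118,0.171]},{"gripper":1,"offset":[2,1,101],"rotation":[0.008,-0.118,0.171]},{"gripper":1,"offset":[2,1,101],"rotation":[0.008,-0.118,0.171]}]'
python3 -c "
from h import *
o=ctrl.get_obs();print(R.from_rotvec(o['tool_rot']).as_matrix().round(3))"
```

```text
t: 18.65
tool_pos: [0.6325, -0.1474, 0.0488]
tool_rot: [3.133, 0.007, -0.181]
contact_force: [1.1, -0.5, -0.7]
opening: 0.0541
grip_force: 43.6
[[ 0.993  0.005 -0.115]
 [ 0.004 -1.    -0.003]
 [-0.115  0.003 -0.993]]
```

```bash

python3 -m handwheel '[{"gripper":1,"offset":[-1,0,5],"rotation":[0,0,0]},{"gripper":1,"offset":[-1,0,9],"rotation":[0,0,0]},{"gripper":1,"offset":[-1,0,10],"rotation":[0,0,0]},{"gripper":1,"offset":[-1,0,11],"rotation":[0,0,0]},{"gripper":1,"offset":[-1,0,12],"rotation":[0,0,0]},{"gripper":1,"offset":[-1,0,12],"rotation":[0,0,0]},{"gripper":1,"offset":[-1,0,12],"rotation":[0,0,0]},{"gripper":1,"offset":[-1,0,12],"rotation":[0,0,0]}]'
```

```text
t: 19.65
tool_pos: [0.6293, -0.1472, 0.0361]
tool_rot: [3.134, 0.007, -0.185]
contact_force: [-1.3, 1.1, 4.3]
opening: 0.0541
grip_force: 44.1
```

```bash

python3 -m handwheel '[{"gripper":0.3,"offset":[0,0,0],"rotation":[0,0,0]},{"gripper":-0.2,"offset":[0,0,0],"rotation":[0,0,0]},{"gripper":-1,"offset":[0,0,0],"rotation":[0,0,0]},{"gripper":-1,"offset":[0,0,0],"rotation":[0,0,0]},{"gripper":-1,"offset":[0,0,0],"rotation":[0,0,0]},{"gripper":-1,"offset":[0,0,-20],"rotation":[0,0,0]},{"gripper":-1,"offset":[0,0,-60],"rotation":[0,0,0]},{"gripper":-1,"offset":[0,0,-115],"rotation":[0,0,0]}]'
python3 - <<'E'
from br import *
d=grab('wrist','w10');S=grab('scene','s10');D=grab('side','d10')
r,c,P=brown(d,(.63,-.147,.055),.055,90);print(r,P.min(0),P.max(0))
c=[]
for e in(S,D):
    u,v=map(int,project(e,(.63,-.147,.035)));c.append(cv2.resize(e['image'][v-32:v+32,u-32:u+32,::-1],(380,380),interpolation=cv2.INTER_CUBIC))
cv2.imwrite('pics/stk.png',np.hstack(c))
w=load('w6');u,v=map(int,project(w,(.458,-.135,.015)))
print(brown(w,(.458,-.135,.015),.010,30,(13,255,156))[:2], brown(load('w2'),(.458,-.135,.015),.010,25,(13,255,156))[:2])
print(to((.458,-.135,.10),90))
E
```

```text
t: 20.65
tool_pos: [0.642, -0.1466, 0.1506]
tool_rot: [3.134, 0.007, -0.189]
contact_force: [0.2, -0.9, 0.3]
opening: 0.0855
grip_force: 0.0
((0.638951301574707, -0.1470257043838501), (0.0693163052201271, 0.05467521399259567), 2.7751359939575195) [ 0.6044 -0.1751] [ 0.6739 -0.1205]
(((0.45868080854415894, -0.1365201771259308), (0.057397451251745224, 0.055338867008686066), 0.02028016746044159), ((0.4584246873855591, -0.13542935252189636), 0.029815349727869034)) (((0.4586392939090729, -0.13594746589660645), (0.054230283945798874, 0.05431529879570007), 89.67098999023438), ((0.4577254056930542, -0.13606348633766174), 0.02856501378118992))
([-181.0, -14.1, 76.5], [-0.1683, 0.0094, -3.1324])
```

View pics/stk.png

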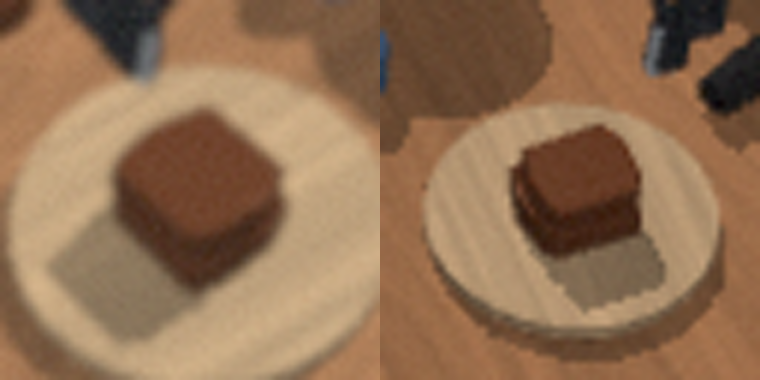

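The stack looks sound from both views: b sits flush on a, centred, and its top is nearly level. Next is the dome.

```bash

python3 -c "
from h import *
print(to((.4585,-.136,.15),-90))"
```

```text
([-185.9, -12.8, 26.8], [0.006, 0.1074, 0.0046])
```

```bash

python3 -m handwheel '[{"gripper":-1,"offset":[-50,-3,0],"rotation":[0.006,0.107,0.005]},{"gripper":-1,"offset":[-110,-8,10],"rotation":[0.006,0.107,0.005]},{"gripper":-1,"offset":[-165,-12,24],"rotation":[0.006,0.107,0.005]},{"gripper":-1,"offset":[-186,-13,27],"rotation":[0.006,0.107,0.005]},{"gripper":-1,"offset":[-186,-13,27],"rotation":[0.006,0.107,0.005]},{"gripper":-1,"offset":[-186,-13,27],"rotation":[0.006,0.107,0.005]},{"gripper":-1,"offset":[-186,-13,27],"rotation":[0.006,0.107,0.005]},{"gripper":-1,"offset":[-186,-13,27],"rotation":[0.006,0.107,0.005]}]'
python3 - <<'E'
from br import *
d=grab('wrist','w11')
print(brown(d,(.458,-.135,.015),.013,45,(13,255,156))[:2])
print(to((.4585,-.136,-.003),-90))
E
```

```text
t: 21.8
tool_pos: [0.4554, -0.1348, 0.1449]
tool_rot: [-3.138, 0.0, 0.018]
contact_force: [0.5, -0.2, -0.3]
opening: 0.0853
grip_force: 0.0
(((0.45865964889526367, -0.13586892187595367), (0.05418283864855766, 0.05672178789973259), 89.9833755493164), ((0.458484947681427, -0.1356409788131714), 0.02931312844157219))
([4.9, 1.8, 147.7], [-0.0037, 0.0113, -0.0003])
```

```bash

python3 -m handwheel '[{"gripper":-1,"offset":[2,1,50],"rotation":[-0.004,0.011,0]},{"gripper":-1,"offset":[5,1,100],"rotation":[-0.004,0.011,0]},{"gripper":-1,"offset":[5,1,135],"rotation":[-0.004,0.011,0]},{"gripper":-1,"offset":[5,1,148],"rotation":[-0.004,0.011,0]},{"gripper":0,"offset":[5,1,148],"rotation":[-0.004,0.011,0]},{"gripper":1,"offset":[5,1,148],"rotation":[-0.004,0.011,0]},{"gripper":1,"offset":[5,1,148],"rotation":[-0.004,0.011,0]},{"gripper":1,"offset":[5,1,148],"rotation":[-0.004,0.011,0]}]' 40
python3 -m handwheel '[{"gripper":1,"offset":[0,0,0],"rotation":[0,0,0]},{"gripper":1,"offset":[0,0,-10],"rotation":[0,0,0]},{"gripper":1,"offset":[0,0,-40],"rotation":[0,0,0]},{"gripper":1,"offset":[0,0,-80],"rotation":[0,0,0]},{"gripper":1,"offset":[0,0,-120],"rotation":[0,0,0]},{"gripper":1,"offset":[0,0,-140],"rotation":[0,0,0]},{"gripper":1,"offset":[0,0,-140],"rotation":[0,0,0]},{"gripper":1,"offset":[0,0,-140],"rotation":[0,0,0]}]'
python3 - <<'E'
from br import *
d=grab('wrist','w12');cv2.imwrite('pics/w12v.png',d['image'][100:,:,::-1])
print(to((.631,-.147,.12),-90))
E
```

```text
t: 22.85
tool_pos: [0.4598, -0.136, -0.0012]
tool_rot: [3.139, -0.001, 0.006]
contact_force: [-0.5, -0.7, 6.3]
opening: 0.0541
grip_force: 42.8
t: 23.85
tool_pos: [0.4572, -0.1347, 0.1355]
tool_rot: [-3.141, 0.001, 0.003]
contact_force: [-0.4, 0.2, -1.5]
opening: 0.0542
grip_force: 42.5
([174.1, 12.3, 14.5], [-0.0009, 0.0028, -0.0006])
```

View pics/w12v.png

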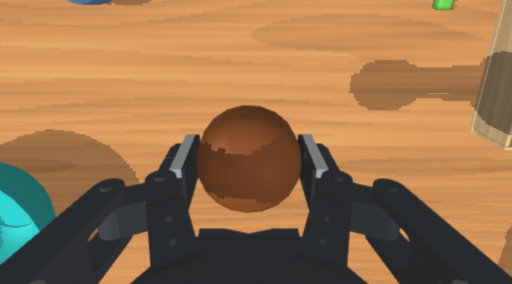

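```bash

python3 -m handwheel '[{"gripper":1,"offset":[60,4,0],"rotation":[0,0,0]},{"gripper":1,"offset":[120,8,0],"rotation":[0,0,0]},{"gripper":1,"offset":[160,12,0],"rotation":[0,0,0]},{"gripper":1,"offset":[174,12,14],"rotation":[0,0,0]},{"gripper":1,"offset":[174,12,40],"rotation":[0,0,0]},{"gripper":1,"offset":[174,12,60],"rotation":[0,0,0]},{"gripper":1,"offset":[174,12,70],"rotation":[0,0,0]},{"gripper":1,"offset":[174,12,72],"rotation":[0,0,0]}]'
python3 -c "
from h import *
print(to((.631,-.147,.054),-90))"
```

```text
t: 24.9
tool_pos: [0.6313, -0.1471, 0.0636]
tool_rot: [-3.141, 0.001, 0.003]
contact_force: [-0.2, -0.1, -0.9]
opening: 0.0547
grip_force: 42.5
([-0.3, -0.1, 9.6], [-0.0002, 0.0019, -0.0008])
```

```bash

python3 -m handwheel '[{"gripper":1,"offset":[0,0,4],"rotation":[0,0,0]},{"gripper":1,"offset":[0,0,6],"rotation":[0,0,0]},{"gripper":1,"offset":[0,0,7],"rotation":[0,0,0]},{"gripper":1,"offset":[0,0,8],"rotation":[0,0,0]},{"gripper":1,"offset":[0,0,9],"rotation":[0,0,0]},{"gripper":1,"offset":[0,0,9],"rotation":[0,0,0]},{"gripper":1,"offset":[0,0,9],"rotation":[0,0,0]},{"gripper":1,"offset":[0,0,9],"rotation":[0,0,0]}]'
```

```text
t: 25.9
tool_pos: [0.6321, -0.1473, 0.0558]
tool_rot: [3.141, -0.001, -0.0]
contact_force: [1.0, -0.4, -0.3]
opening: 0.0542
grip_force: 42.5
```

```bash

python3 -m handwheel '[{"gripper":1,"offset":[0,0,1],"rotation":[0,0,0]},{"gripper":1,"offset":[0,0,1],"rotation":[0,0,0]},{"gripper":1,"offset":[0,0,2],"rotation":[0,0,0]},{"gripper":1,"offset":[0,0,2],"rotation":[0,0,0]},{"gripper":1,"offset":[0,0,2],"rotation":[0,0,0]},{"gripper":1,"offset":[0,0,2],"rotation":[0,0,0]},{"gripper":1,"offset":[0,0,2],"rotation":[0,0,0]},{"gripper":1,"offset":[0,0,2],"rotation":[0,0,0]}]'
```

```text
t: 26.9
tool_pos: [0.6322, -0.1473, 0.0539]
tool_rot: [3.141, -0.001, 0.0]
contact_force: [-1.8, 0.3, 1.2]
opening: 0.0544
grip_force: 42.7
```

```bash

python3 -m handwheel '[{"gripper":0.3,"offset":[0,0,0],"rotation":[0,0,0]},{"gripper":-0.2,"offset":[0,0,0],"rotation":[0,0,0]},{"gripper":-1,"offset":[0,0,0],"rotation":[0,0,0]},{"gripper":-1,"offset":[0,0,0],"rotation":[0,0,0]},{"gripper":-1,"offset":[0,0,0],"rotation":[0,0,0]},{"gripper":-1,"offset":[0,0,-20],"rotation":[0,0,0]},{"gripper":-1,"offset":[0,0,-60],"rotation":[0,0,0]},{"gripper":-1,"offset":[0,0,-120],"rotation":[0,0,0]}]'
python3 -m handwheel '[{"gripper":-1,"offset":[-40,-40,-60],"rotation":[0,0,-0.1]},{"gripper":-1,"offset":[-20,-80,-120],"rotation":[0,0,-0.3]},{"gripper":-1,"offset":[-20,-140,-120],"rotation":[0,0,-0.4]},{"gripper":-1,"offset":[-20,-200,-120],"rotation":[0,0,-0.6]},{"gripper":-1,"offset":[-20,-260,-120],"rotation":[0,0,-0.8]},{"gripper":-1,"offset":[-20,-280,-120],"rotation":[0,0,-1.0]},{"gripper":-1,"offset":[-20,-280,-120],"rotation":[0,0,-1.1]},{"gripper":-1,"offset":[-20,-280,-120],"rotation":[0,0,-1.2]}]'
python3 - <<'E'
from br import *
S=grab('scene','s13');D=grab('side','d13');d=grab('wrist','w13')
c=[]
for e in(S,D):
    u,v=map(int,project(e,(.63,-.147,.05)));c.append(cv2.resize(e['image'][v-32:v+32,u-32:u+32,::-1],(380,380),interpolation=cv2.INTER_CUBIC))
cv2.imwrite('pics/stk2.png',np.hstack(c))
# knob: dark brown blob, two views + wrist
for n,e in(('S',S),('D',D),('w',d)):
    u,v=map(int,project(e,(.6237,.1317,.136)));print(n,u,v)
    if not(20<u<492 and 20<v<364): continue
    h=cv2.cvtColor(e['image'],cv2.COLOR_RGB2HSV)
    m=cv2.inRange(h,(0,60,0),(20,255,100));w=np.zeros_like(m);cv2.circle(w,(u,v),12 if n!='w' else 30,255,-1);m&=w
    print(cv2.connectedComponentsWithStats(m)[2:])
print(to((.624,.132,.3),90),to((.624,.132,.3),-90))
E
```

```text
t: 27.9
tool_pos: [0.631, -0.1468, 0.1741]
tool_rot: [-3.141, 0.001, 0.005]
contact_force: [0.6, -0.0, -0.3]
opening: 0.0853
grip_force: 0.0
t: 28.9
tool_pos: [0.6122, 0.1337, 0.2955]
tool_rot: [2.588, 1.779, 0.002]
contact_force: [0.1, -1.1, 1.1]
opening: 0.0857
grip_force: 0.0
S 321 177
(array([[     0,      0,    512,    384, 196560],
       [   318,    173,      7,      9,     48]], dtype=int32), array([[255.484 , 191.5035],
       [321.125 , 177.0833]]))
D 266 162
(array([[     0,      0,    512,    384, 196564],
       [   264,    158,      6,      9,     44]], dtype=int32), array([[255.4976, 191.5067],
       [266.3864, 161.7045]]))
w 256 174
(array([[     0,      0,    512,    384, 196398],
       [   246,    164,     21,     24,    210]], dtype=int32), array([[255.4987, 191.5183],
       [256.7   , 174.3619]]))
([3.4, 11.2, -4.9], [0.0014, 0.0014, -1.9437]) ([3.4, 11.2, -4.9], [0.0012, -0.0013, 1.1979])
```

View pics/stk2.png

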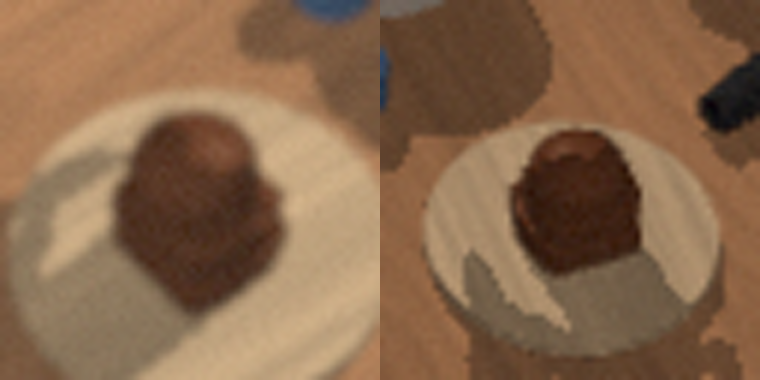

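```bash

python3 -c "
from h import *
S,D,w=load('s13'),load('d13'),load('w13')
x,r=tri((S,321.1,177.1),(D,266.4,161.7),(w,256.7,174.4));print(x,r)
print(tri((S,321.1,177.1),(w,256.7,174.4)))
y=np.degrees(np.arctan2(*R.from_rotvec(ctrl.get_obs()['tool_rot']).as_matrix()[1::-1,1]));print(y)
print(to((x[0],x[1],.2),y), to((x[0],x[1],.12),y))"
```

```text
[0.62279354 0.13157475 0.13667227] 0.0013258603299950611
(array([0.6228468 , 0.13120492, 0.13574511]), np.float64(0.0009746024186299965))
-21.363313633941516
([2.5, 10.1, 95.1], [0.0016, -0.0003, 0.0]) ([2.5, 9.9, 175.1], [0.0016, -0.0003, 0.0])
```

```bash

python3 -m handwheel '[{"gripper":-1,"offset":[3,10,40],"rotation":[0,0,0]},{"gripper":-1,"offset":[3,10,90],"rotation":[0,0,0]},{"gripper":-1,"offset":[3,10,140],"rotation":[0,0,0]},{"gripper":-1,"offset":[3,10,165],"rotation":[0,0,0]},{"gripper":-1,"offset":[3,10,174],"rotation":[0,0,0]},{"gripper":-1,"offset":[3,10,175],"rotation":[0,0,0]},{"gripper":-1,"offset":[3,10,175],"rotation":[0,0,0]},{"gripper":-0.4,"offset":[3,10,175],"rotation":[0,0,0]}]' 40
python3 -m handwheel '[{"gripper":0,"offset":[0,0,0],"rotation":[0,0,0]},{"gripper":0.4,"offset":[0,0,0],"rotation":[0,0,0]},{"gripper":1,"offset":[0,0,0],"rotation":[0,0,0]},{"gripper":1,"offset":[0,0,0],"rotation":[0,0,0]},{"gripper":1,"offset":[0,0,0],"rotation":[0,0,0]},{"gripper":1,"offset":[0,0,0],"rotation":[0,0,0]},{"gripper":1,"offset":[0,0,0],"rotation":[0,0,0]},{"gripper":1,"offset":[0,0,0],"rotation":[0,0,0]}]'
```

```text
t: 30.05
tool_pos: [0.6237, 0.132, 0.1204]
tool_rot: [2.592, 1.772, 0.003]
contact_force: [0.4, 0.5, -0.5]
opening: 0.0697
grip_force: 0.0
t: 31.05
tool_pos: [0.6227, 0.132, 0.1189]
tool_rot: [2.593, 1.773, -0.0]
contact_force: [-3.5, 1.2, 5.0]
opening: 0.0235
grip_force: 39.5
```

```bash

python3 -m handwheel '[{"gripper":1,"offset":[0,0,0],"rotation":[0,0,0]},{"gripper":1,"offset":[0,0,-5],"rotation":[0,0,0]},{"gripper":1,"offset":[0,0,-15],"rotation":[0,0,0]},{"gripper":1,"offset":[0,0,-35],"rotation":[0,0,0]},{"gripper":1,"offset":[0,0,-65],"rotation":[0,0,0]},{"gripper":1,"offset":[0,0,-95],"rotation":[0,0,0]},{"gripper":1,"offset":[0,0,-125],"rotation":[0,0,0]},{"gripper":1,"offset":[0,0,-140],"rotation":[0,0,0]}]' 60
python3 -c "
from h import *
S=grab('scene','s14');u,v=map(int,project(S,(.624,.132,.2)))
cv2.imwrite('pics/cov.png',cv2.resize(S['image'][v-70:v+70,u-90:u+90,::-1],(720,560)))
print(to((.632,-.145,.262),-21.4))"
```

```text
t: 32.05
tool_pos: [0.6238, 0.132, 0.2624]
tool_rot: [2.591, 1.771, 0.006]
contact_force: [1.1, 0.0, -2.5]
opening: 0.0231
grip_force: 59.0
([-255.4, 107.8, 1.8], [0.0062, -0.0025, 0.0021])
```

View pics/cov.png

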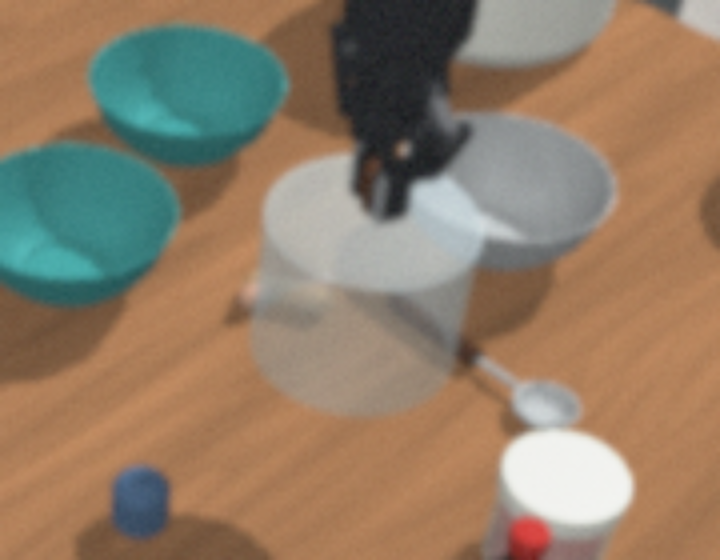

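```bash

python3 -m handwheel '[{"gripper":1,"offset":[-25,11,0],"rotation":[0,0,0]},{"gripper":1,"offset":[-70,30,0],"rotation":[0,0,0]},{"gripper":1,"offset":[-115,49,0],"rotation":[0,0,0]},{"gripper":1,"offset":[-160,68,0],"rotation":[0,0,0]},{"gripper":1,"offset":[-205,87,0],"rotation":[0,0,0]},{"gripper":1,"offset":[-240,101,0],"rotation":[0.003,-0.001,0]},{"gripper":1,"offset":[-254,107,0],"rotation":[0.006,-0.002,0]},{"gripper":1,"offset":[-255,108,0],"rotation":[0.006,-0.002,0]}]' 
python3 -m handwheel '[{"gripper":1,"offset":[0,0,0],"rotation":[0,0,0]},{"gripper":1,"offset":[0,0,0],"rotation":[0,0,0]},{"gripper":1,"offset":[0,0,0],"rotation":[0,0,0]},{"gripper":1,"offset":[0,0,0],"rotation":[0,0,0]},{"gripper":1,"offset":[0,0,0],"rotation":[0,0,0]},{"gripper":1,"offset":[0,0,0],"rotation":[0,0,0]},{"gripper":1,"offset":[0,0,0],"rotation":[0,0,0]},{"gripper":1,"offset":[0,0,0],"rotation":[0,0,0]}]' 
python3 -c "
from h import *
print(to((.632,-.145,.14),-21.4))"
```

```text
t: 33.1
tool_pos: [0.6305, -0.1451, 0.2579]
tool_rot: [-2.59, -1.769, 0.009]
contact_force: [0.0, 0.6, -2.4]
opening: 0.0229
grip_force: 59.0
t: 34.1
tool_pos: [0.6308, -0.1449, 0.2587]
tool_rot: [-2.591, -1.771, 0.008]
contact_force: [0.1, -0.2, -2.0]
opening: 0.0231
grip_force: 59.0
([0.6, 1.9, 118.7], [-0.0059, 0.0025, 0.002])
```

```bash

python3 -m handwheel '[{"gripper":1,"offset":[1,1,20],"rotation":[-0.003,0.001,0]},{"gripper":1,"offset":[1,2,50],"rotation":[-0.003,0.001,0]},{"gripper":1,"offset":[1,2,80],"rotation":[-0.003,0.001,0]},{"gripper":1,"offset":[1,2,100],"rotation":[-0.003,0.001,0]},{"gripper":1,"offset":[1,2,112],"rotation":[-0.003,0.001,0]},{"gripper":1,"offset":[1,2,118],"rotation":[-0.003,0.001,0]},{"gripper":1,"offset":[1,2,121],"rotation":[-0.003,0.001,0]},{"gripper":1,"offset":[1,2,122],"rotation":[-0.003,0.001,0]}]' 
python3 -m handwheel '[{"gripper":1,"offset":[0,0,0],"rotation":[0,0,0]},{"gripper":1,"offset":[0,0,1],"rotation":[0,0,0]},{"gripper":1,"offset":[0,0,2],"rotation":[0,0,0]},{"gripper":1,"offset":[0,0,2],"rotation":[0,0,0]},{"gripper":1,"offset":[0,0,2],"rotation":[0,0,0]},{"gripper":1,"offset":[0,0,2],"rotation":[0,0,0]},{"gripper":1,"offset":[0,0,2],"rotation":[0,0,0]},{"gripper":1,"offset":[0,0,2],"rotation":[0,0,0]}]'
```

```text
t: 35.1
tool_pos: [0.6328, -0.1448, 0.1376]
tool_rot: [-2.593, -1.773, 0.003]
contact_force: [-0.8, 0.2, -1.6]
opening: 0.023
grip_force: 59.0
t: 36.1
tool_pos: [0.6322, -0.1446, 0.1347]
tool_rot: [-2.592, -1.772, 0.004]
contact_force: [-0.4, 1.0, -2.1]
opening: 0.0234
grip_force: 59.0
```

```bash

python3 -m handwheel '[{"gripper":1,"offset":[0,0,1],"rotation":[0,0,0]},{"gripper":1,"offset":[0,0,1],"rotation":[0,0,0]},{"gripper":1,"offset":[0,0,2],"rotation":[0,0,0]},{"gripper":1,"offset":[0,0,2],"rotation":[0,0,0]},{"gripper":1,"offset":[0,0,2],"rotation":[0,0,0]},{"gripper":1,"offset":[0,0,2],"rotation":[0,0,0]},{"gripper":1,"offset":[0,0,2],"rotation":[0,0,0]},{"gripper":1,"offset":[0,0,2],"rotation":[0,0,0]}]'
```

```text
t: 37.1
tool_pos: [0.6323, -0.1447, 0.1332]
tool_rot: [-2.592, -1.772, 0.004]
contact_force: [-2.9, 1.4, 3.1]
opening: 0.0232
grip_force: 59.5
```

```bash

python3 -m handwheel '[{"gripper":0.5,"offset":[0,0,0],"rotation":[0,0,0]},{"gripper":0,"offset":[0,0,0],"rotation":[0,0,0]},{"gripper":-0.5,"offset":[0,0,0],"rotation":[0,0,0]},{"gripper":-1,"offset":[0,0,0],"rotation":[0,0,0]},{"gripper":-1,"offset":[0,0,0],"rotation":[0,0,0]},{"gripper":-1,"offset":[0,0,-15],"rotation":[0,0,0]},{"gripper":-1,"offset":[0,0,-60],"rotation":[0,0,0]},{"gripper":-1,"offset":[0,0,-120],"rotation":[0,0,0]}]'
python3 -c "
from h import *
print(to((.52,-.38,.31),90))"
```

```text
t: 38.1
tool_pos: [0.6317, -0.1443, 0.2531]
tool_rot: [-2.59, -1.771, 0.007]
contact_force: [0.5, -0.4, 1.0]
opening: 0.0853
grip_force: 0.0
([-260.3, -18.9, -56.4], [-0.0055, -0.0047, -1.9422])
```

```bash

python3 -m handwheel '[{"gripper":-1,"offset":[-50,40,-30],"rotation":[0,0,0.17]},{"gripper":-1,"offset":[-100,80,-56],"rotation":[0,0,0.34]},{"gripper":-1,"offset":[-150,120,-56],"rotation":[0,0,0.51]},{"gripper":-1,"offset":[-200,120,-56],"rotation":[0,0,0.68]},{"gripper":-1,"offset":[-216,93,-56],"rotation":[0,0,0.85]},{"gripper":-1,"offset":[-216,93,-56],"rotation":[0,0,1.02]},{"gripper":-1,"offset":[-216,93,-56],"rotation":[0,0,1.19]},{"gripper":-1,"offset":[-216,93,-56],"rotation":[0,0,1.2]}]'
python3 - <<'E'
from h import *
d=grab('wrist','w15');S=grab('scene','s15');D=grab('side','d15')
c=[]
for e in(S,D):
    u,v=map(int,project(e,(.632,-.145,.06)));c.append(cv2.resize(e['image'][v-50:v+45,u-45:u+45,::-1],(300,316),interpolation=cv2.INTER_CUBIC))
w=d['image'][:,:,::-1];w=cv2.resize(w,(600,450))
out=np.zeros((316*0+450+0,600,3),np.uint8);out[:]=w
top=np.hstack(c)[:,:600]
cv2.imwrite('pics/v15.png',np.vstack([top[150:]*0+0 if 0 else top,w])[:,:].copy() if 0 else cv2.resize(np.vstack([top,w]),(470,600)))
cv2.imwrite('pics/v15w.png',cv2.resize(d['image'][:,:,::-1],(800,600)))
E
```

```text
t: 39.1
tool_pos: [0.6411, -0.3798, 0.3101]
tool_rot: [3.14, 0.001, -0.003]
contact_force: [-0.1, -0.5, -0.5]
opening: 0.0853
grip_force: 0.0
```

View pics/v15.png

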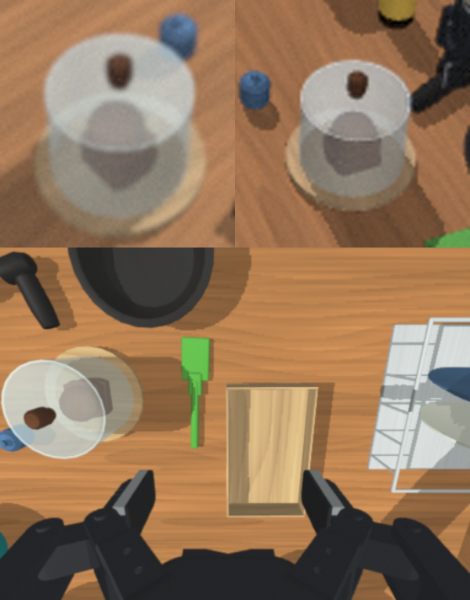

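```bash
python3 - <<'E'
from h import *
np.set_printoptions(precision=4,suppress=True)
d=load('w15')
for p in((247.3,149.8),(346.4,152),(327.9,293.6),(248.4,293.6)): print(plane(d,*p,.045)[:2],plane(d,*p,0)[:2])
# tray rim by saturation step: tray wood S<table S
h=cv2.cvtColor(d['image'],cv2.COLOR_RGB2HSV);print(h[220,230:345:4].tolist());print(h[140:310:6,290].tolist())
for n in('w15','scene0','side0','w2'):
    e=load(n);b=max(blobs(e,(45,100,60),(75,255,255)) ,key=lambda b:b[0])
    P=np.argwhere(b[3])[:,::-1]
    X=np.array([plane(e,*p,.008)[:2] for p in P]);m=X.mean(0);w,V=np.linalg.eigh(np.cov((X-m).T));a=V[:,1]*np.sign(V[0,1]);s=(X-m)@a
    wd=[np.ptp(((X-m)@V[:,0])[(s>=q)&(s<q+.01)]) for q in np.arange(s.min(),s.max(),.01)]
    print(n,b[0],m,np.degrees(np.arctan2(a[1],a[0])),m+a*s.min(),m+a*s.max(),np.ptp(s));print(np.array(wd)*1e3)
    if n=='w15':
        for q in np.arange(s.min(),s.max(),.02): print((m+a*q),((X-m)@V[:,0])[(s>=q)&(s<q+.01)].mean())
print(h[150:240:6,int(project(d,(.63,-.32,.01))[0])].tolist())
E
```

```text
[ 0.6567 -0.3795] [ 0.6498 -0.3794]
[ 0.6534 -0.5268] [ 0.6462 -0.543 ]
[ 0.4036 -0.5211] [ 0.3688 -0.5366]
[ 0.4037 -0.3811] [ 0.369  -0.3812]
[[14, 147, 179], [14, 146, 177], [14, 146, 175], [15, 146, 173], [15, 121, 181], [18, 101, 152], [18, 101, 159], [18, 99, 154], [18, 102, 155], [18, 102, 148], [18, 103, 179], [18, 103, 216], [19, 101, 222], [18, 104, 214], [18, 105, 212], [18, 104, 211], [19, 101, 220], [18, 103, 204], [17, 103, 188], [18, 104, 213], [18, 104, 209], [19, 101, 222], [19, 99, 226], [20, 96, 230], [19, 101, 222], [19, 102, 158], [18, 101, 156], [18, 102, 218], [14, 141, 137]]
[[14, 148, 193], [14, 146, 183], [18, 104, 204], [18, 103, 215], [18, 103, 216], [18, 103, 215], [18, 103, 215], [18, 104, 215], [18, 103, 215], [18, 103, 215], [18, 104, 213], [18, 104, 210], [18, 104, 208], [18, 103, 205], [18, 104, 216], [18, 102, 219], [19, 102, 218], [19, 103, 218], [18, 103, 217], [18, 103, 216], [18, 104, 214], [18, 104, 213], [18, 104, 213], [18, 100, 160], [17, 97, 113], [18, 98, 117], [14, 147, 192], [14, 147, 186], [14, 146, 189]]
w15 2059 [ 0.6662 -0.3233] -2.9
[... 984 characters left out ...]
1 -0.3252] 0.19618882472655716
[15.0999 15.1293 15.1518 15.1814 13.6132 15.2041 15.2339 15.2566 15.2867
 16.3068 24.4443 25.4929 40.8842 46.5042 47.5848 46.6867 47.3157 48.4024
 46.8299 45.926 ]
w2 1313 [ 0.639  -0.3238] -5.634405693738174 [ 0.5319 -0.3133] [ 0.7297 -0.3328] 0.19877072388494993
[13.2237 14.8142 13.4683 14.832  13.6344 14.9377 13.8046 15.1142 13.8958
 13.9245 22.7282 24.5454 43.8388 46.0073 46.2848 39.4359 30.7666 25.3459
 18.4226 10.941 ]
[[54, 148, 153], [54, 148, 134], [54, 148, 134], [54, 148, 134], [54, 148, 136], [54, 149, 195], [54, 149, 198], [54, 149, 198], [54, 151, 197], [54, 152, 195], [54, 152, 194], [54, 154, 194], [14, 147, 184], [14, 146, 173], [14, 147, 185]]
```

```bash

python3 -m handwheel '[{"gripper":-0.2,"offset":[0,-58,30],"rotation":[0,0,0.05]},{"gripper":-0.2,"offset":[0,-58,90],"rotation":[0,0,0.05]},{"gripper":-0.2,"offset":[0,-58,150],"rotation":[0,0,0.05]},{"gripper":-0.2,"offset":[0,-58,200],"rotation":[0,0,0.05]},{"gripper":-0.2,"offset":[0,-58,245],"rotation":[0,0,0.05]},{"gripper":-0.2,"offset":[0,-58,250],"rotation":[0,0,0.05]},{"gripper":-0.2,"offset":[0,-58,250],"rotation":[0,0,0.05]},{"gripper":-0.2,"offset":[0,-58,250],"rotation":[0,0,0.05]}]'
python3 -c "
from h import *
print(to((.641,-.322,.001),-93))"
```

```text
t: 40.25
tool_pos: [0.6422, -0.3228, 0.0624]
tool_rot: [3.137, -0.079, 0.002]
contact_force: [-0.1, -0.3, 0.2]
opening: 0.0513
grip_force: 0.0
([-1.3, -1.0, 61.4], [0.0031, -0.0015, 0.0021])
```

```bash

python3 -m handwheel '[{"gripper":-0.2,"offset":[-1,-1,30],"rotation":[0,0,0]},{"gripper":-0.2,"offset":[-1,-1,52],"rotation":[0,0,0]},{"gripper":-0.2,"offset":[-1,-1,60],"rotation":[0,0,0]},{"gripper":-0.2,"offset":[-1,-1,61],"rotation":[0,0,0]},{"gripper":0.3,"offset":[-1,-1,61],"rotation":[0,0,0]},{"gripper":1,"offset":[-1,-1,61],"rotation":[0,0,0]},{"gripper":1,"offset":[-1,-1,61],"rotation":[0,0,0]},{"gripper":1,"offset":[-1,-1,61],"rotation":[0,0,0]}]' 50
python3 -m handwheel '[{"gripper":1,"offset":[0,0,0],"rotation":[0,0,0]},{"gripper":1,"offset":[0,0,0],"rotation":[0,0,0]},{"gripper":1,"offset":[0,0,-10],"rotation":[0,0,0]},{"gripper":1,"offset":[0,0,-30],"rotation":[0,0,0]},{"gripper":1,"offset":[0,0,-60],"rotation":[0,0,0]},{"gripper":1,"offset":[0,0,-90],"rotation":[0,0,0]},{"gripper":1,"offset":[0,0,-120],"rotation":[0,0,0]},{"gripper":1,"offset":[0,0,-120],"rotation":[0,0,0]}]'
cat > green.py <<'E'
from h import *
def green(e,z,lo=(45,100,60),hi=(75,255,255)):
    b=max(blobs(e,lo,hi),key=lambda b:b[0]);P=np.argwhere(b[3])[:,::-1]
    X=np.array([plane(e,*p,z)[:2] for p in P]);m=X.mean(0);w,V=np.linalg.eigh(np.cov((X-m).T));a=V[:,1]*np.sign(V[0,1]);s=(X-m)@a
    return np.degrees(np.arctan2(a[1],a[0])).round(1),(m+a*s.min()).round(4),(m+a*s.max()).round(4),np.ptp(s).round(4)
E
python3 - <<'E'
from green import *
S,D=grab('scene','s16'),grab('side','d16')
def ends(e):
    b=max(blobs(e,(45,100,60),(75,255,255)),key=lambda b:b[0]);P=np.argwhere(b[3])[:,::-1].astype(float);m=P.mean(0);V=np.linalg.eigh(np.cov((P-m).T))[1][:,1];s=(P-m)@V
    return [P[s<s.min()+2].mean(0),P[s>s.max()-2].mean(0)]
a,b=ends(S),ends(D);print(a,b)
for p,q in((a[0],b[0]),(a[1],b[1]),(a[0],b[1]),(a[1],b[0])): print(tri((S,*p),(D,*q)))
print(green(S,.128),green(D,.128),to((.54,-.42,.10),-90.5))
E
```

```text
t: 41.25
tool_pos: [0.6409, -0.3213, 0.0006]
tool_rot: [3.139, -0.079, 0.001]
contact_force: [0.7, 2.1, 5.4]
opening: 0.0127
grip_force: 53.3
t: 42.25
tool_pos: [0.6416, -0.3221, 0.123]
tool_rot: [3.136, -0.08, 0.006]
contact_force: [0.5, 1.0, -0.9]
opening: 0.0125
grip_force: 51.9
[array([186.5, 270.5]), array([213.87878788, 303.96969697])] [array([354.62068966, 246.5862069 ]), array([335.85714286, 255.71428571])]
(array([ 0.68328496, -0.35839938,  0.20803636]), np.float64(0.01797022712200981))
(array([ 0.69096102, -0.29424324,  0.05808931]), np.float64(0.0051456295819599296))
(array([ 0.64500717, -0.33579023,  0.15119008]), np.float64(0.013128155359141292))
(array([ 0.72778865, -0.32161055,  0.12604752]), np.float64(0.0015932086806169088))
(np.float64(-4.9), array([ 0.6212, -0.3177]), array([ 0.73  , -0.3271]), np.float64(0.1092)) (np.float64(23.6), array([ 0.659 , -0.3459]), array([ 0.735 , -0.3127]), np.float64(0.0829)) ([-94.1, 104.3, 18.2], [0.0006, 0.003, -0.042])
```

```bash

python3 -m handwheel '[{"gripper":1,"offset":[-20,25,0],"rotation":[0,0,-0.02]},{"gripper":1,"offset":[-55,60,0],"rotation":[0,0,-0.04]},{"gripper":1,"offset":[-85,95,0],"rotation":[0,0,-0.042]},{"gripper":1,"offset":[-94,104,15],"rotation":[0,0,-0.042]},{"gripper":1,"offset":[-95,104,50],"rotation":[0,0,-0.042]},{"gripper":1,"offset":[-95,104,80],"rotation":[0,0,-0.042]},{"gripper":1,"offset":[-95,104,92],"rotation":[0,0,-0.042]},{"gripper":1,"offset":[-95,104,95],"rotation":[0,0,-0.042]}]'
python3 -c "
from h import *
print(to((.539,-.42,.007),-90.5))"
```

```text
t: 43.35
tool_pos: [0.5386, -0.4185, 0.0212]
tool_rot: [-3.14, 0.013, 0.008]
contact_force: [1.3, -0.4, -0.7]
opening: 0.0127
grip_force: 51.9
([0.5, 1.5, 14.2], [-0.0018, 0.0053, 0.0006])
```

```bash

python3 -m handwheel '[{"gripper":1,"offset":[0,1,6],"rotation":[0,0.004,0]},{"gripper":1,"offset":[0,1,11],"rotation":[0,0.004,0]},{"gripper":1,"offset":[0,1,14],"rotation":[0,0.004,0]},{"gripper":1,"offset":[0,1,15],"rotation":[0,0.004,0]},{"gripper":1,"offset":[0,1,15],"rotation":[0,0.004,0]},{"gripper":1,"offset":[0,1,15],"rotation":[0,0.004,0]},{"gripper":0.6,"offset":[0,1,15],"rotation":[0,0.004,0]},{"gripper":0.3,"offset":[0,1,15],"rotation":[0,0.004,0]}]'
python3 -m handwheel '[{"gripper":0.3,"offset":[0,0,0],"rotation":[0,0,0]},{"gripper":0.3,"offset":[0,0,0],"rotation":[0,0,0]},{"gripper":0.3,"offset":[0,0,-30],"rotation":[0,0,0]},{"gripper":0.3,"offset":[0,0,-80],"rotation":[0,0,0]},{"gripper":0.3,"offset":[0,0,-140],"rotation":[0,0,0]},{"gripper":-0.5,"offset":[0,0,-200],"rotation":[0,0,0]},{"gripper":-0.5,"offset":[50,0,-250],"rotation":[0,0,0]},{"gripper":-0.5,"offset":[80,0,-290],"rotation":[0,0,0]}]'
python3 - <<'E'
from green import *
d=grab('wrist','w17');S=grab('scene','s17');D=grab('side','d17')
print(green(d,.012),green(S,.012))
e=load('w1')
# galangal & spoon from w1 and now from scene
for n,f in(('w1',e),('S',S),('S0',load('scene0'))):
    u,v=map(int,project(f,(.466,.267,.012)))
    h=cv2.cvtColor(f['image'],cv2.COLOR_RGB2HSV);print(n,u,v)
    r=60 if n=='w1' else 25
    sub=h[v-r:v+r,u-r:u+r];m=((sub[:,:,2]>185)&(sub[:,:,1]<135)).astype(np.uint8)
    k=cv2.connectedComponentsWithStats(m)
    for i in range(1,k[0]):
        if k[2][i][4]>15: print(k[2][i], k[3][i]+[u-r,v-r], plane(f,*(k[3][i]+[u-r,v-r]),.012))
o=ctrl.get_obs();print(o['tool_pos'],to((.52,.2,.32),-90),np.degrees(o['q']))
E
```

```text
t: 44.35
tool_pos: [0.5392, -0.4209, 0.0084]
tool_rot: [3.141, -0.014, 0.002]
contact_force: [0.1, -0.1, 0.4]
opening: 0.03
grip_force: 0.0
t: 45.35
tool_pos: [0.6195, -0.4212, 0.3001]
tool_rot: [3.141, -0.014, 0.002]
contact_force: [-0.0, -0.2, -0.6]
opening: 0.0639
grip_force: 0.0
(np.float64(-0.4), array([ 0.4287, -0.4209]), array([ 0.6308, -0.4222]), np.float64(0.2021)) (np.float64(-1.1), array([ 0.4273, -0.4181]), array([ 0.6285, -0.4218]), np.float64(0.2012))
w1 261 132
[ 33  37  52  44 890] [259.64269663 130.36516854] [0.4620721  0.26470083 0.012     ]
S 308 162
[  2   0  38  22 122] [303.57377049 147.04098361] [0.4015086  0.31343862 0.012     ]
[ 13  18  23   9 117] [306.88888889 159.17094017] [0.45313537 0.27454122 0.012     ]
S0 308 162
[  3   0  36  22 118] [303.11864407 147.29661017] [0.40144331 0.31122375 0.012     ]
[ 13  18  22   9 115] [306.95652174 159.17391304] [0.45329432 0.27470038 0.012     ]
[ 25  31  25  19 189] [323.16402116 179.34920635] [0.55435645 0.24089164 0.012     ]
[13 34 10 11 39] [299.82051282 175.30769231] [0.49260936 0.19891981 0.012     ]
[ 0.62103668 -0.42176055  0.30261157] ([-105.3, -620.9, -21.1], [0.0049, -0.0063, -0.007]) [-3.98583191e+01  1.78269975e+01  6.90027198e+01  1.23827597e-02
  9.27129064e+01  5.05455497e+01]
```

```bash

python3 -m handwheel '[{"gripper":-0.3,"offset":[5,-40,0],"rotation":[0,0,0]},{"gripper":-0.3,"offset":[10,-100,0],"rotation":[0,0,0]},{"gripper":-0.3,"offset":[15,-160,0],"rotation":[0,0,0]},{"gripper":-0.3,"offset":[20,-220,0],"rotation":[0,0,0]},{"gripper":-0.3,"offset":[25,-280,0],"rotation":[0,0,0]},{"gripper":-0.3,"offset":[30,-340,0],"rotation":[0,0,0]},{"gripper":-0.3,"offset":[35,-400,0],"rotation":[0,0,0]},{"gripper":-0.3,"offset":[40,-460,0],"rotation":[0,0,0]}]'
python3 -m handwheel '[{"gripper":-0.3,"offset":[0,-60,0],"rotation":[0,0,0]},{"gripper":-0.3,"offset":[0,-120,0],"rotation":[0,0,0]},{"gripper":-0.3,"offset":[0,-180,0],"rotation":[0,0,0]},{"gripper":-0.3,"offset":[0,-230,0],"rotation":[0,0,0]},{"gripper":-0.3,"offset":[0,-240,0],"rotation":[0,0,0]},{"gripper":-0.3,"offset":[0,-240,0],"rotation":[0,0,0]},{"gripper":-0.3,"offset":[0,-240,0],"rotation":[0,0,0]},{"gripper":-0.3,"offset":[0,-240,0],"rotation":[0,0,0]}]'
cat > sp.py <<'E'
from h import *
np.set_printoptions(precision=4,suppress=True)
def handle(f,p=(.57,.32,.01),z=.010,r=90):
    h=cv2.cvtColor(f['image'],cv2.COLOR_RGB2HSV);u,v=map(int,project(f,p))
    m=cv2.inRange(h,(0,60,20),(20,255,115));w=np.zeros_like(m);cv2.circle(w,(u,v),r,255,-1);m&=w
    n,l,s,c=cv2.connectedComponentsWithStats(cv2.morphologyEx(m,cv2.MORPH_OPEN,np.ones((3,3))))
    for i in range(1,n):
        if s[i][4]<100: continue
        X=np.array([plane(f,*q[::-1],z)[:2] for q in np.argwhere(l==i)]);m_=X.mean(0);V=np.linalg.eigh(np.cov((X-m_).T))[1][:,1];V*=np.sign(V[0]);s_=(X-m_)@V
        print(s[i],c[i],'mean',m_,'ang',np.degrees(np.arctan2(V[1],V[0])),m_+V*s_.min(),m_+V*s_.max(),np.ptp(s_))
def root(f,p=(.466,.267,.012),r=70):
    h=cv2.cvtColor(f['image'],cv2.COLOR_RGB2HSV);u,v=map(int,project(f,p))
    m=((h[:,:,2]>185)&(h[:,:,1]<135)).astype(np.uint8);w=np.zeros_like(m);cv2.circle(w,(u,v),r,1,-1);m&=w
    n,l,s,c=cv2.connectedComponentsWithStats(m)
    i=1+np.argmax([abs(0)+s[j][4] for j in range(1,n)]);print('root',s[i],c[i],plane(f,*c[i],.012))
    M=(l==i)
    X=np.array([plane(f,*q[::-1],.012)[:2] for q in np.argwhere(M)]);hh=h[M].astype(int)
    print('H/S quantiles',np.percentile(hh[:,0],[10,50,90]),np.percentile(hh[:,1],[10,50,90]))
    return X,hh
E
python3 - <<'E'
from sp import *
d=grab('wrist','w18');handle(d);print('w1');handle(load('w1'))
X,hh=root(d)
for lo,hi in((0,12),(13,25)):
    s=X[(hh[:,0]>=lo)&(hh[:,0]<=hi)]
    if len(s)>20:
        m=s.mean(0);V=np.linalg.eigh(np.cov((s-m).T));a=V[1][:,1];print(lo,len(s),m,np.degrees(np.arctan2(a[1],a[0])),np.sqrt(V[0]),np.ptp((s-m)@a))
cv2.imwrite('pics/w18v.png',cv2.resize(d['image'][:,:,::-1],(800,600)))
print(ctrl.get_obs()['tool_pos'])
E
```

```text
t: 46.5
tool_pos: [0.6613, 0.0397, 0.2957]
tool_rot: [3.141, -0.015, -0.004]
contact_force: [-1.0, -0.7, -0.2]
opening: 0.0554
grip_force: 0.0
t: 47.5
tool_pos: [0.6651, 0.2767, 0.298]
tool_rot: [3.141, -0.017, 0.001]
contact_force: [-0.4, -0.2, 0.2]
opening: 0.0556
grip_force: 0.0
[216 188  13  55 631] [222.168  215.0063] mean [0.5683 0.3208] ang -4.443582253460711 [0.5182 0.3247] [0.6167 0.3171] 0.09879136085582492
w1
[285 167  18  57 663] [293.2609 194.0226] mean [0.5663 0.3213] ang -4.241154477538711 [0.5202 0.3247] [0.6182 0.3174] 0.09830721521537261
root [234 255  46  34 583] [255.6655 271.7393] [0.4593 0.2647 0.012 ]
H/S quantiles [13. 16. 19.] [ 95.2 109.  116. ]
0 38 [0.4501 0.239 ] 60.41811260308367 [0.0033 0.0215] 0.0811912542438663
13 545 [0.4598 0.2664] 46.986953084398124 [0.009  0.0235] 0.08410052849980992
[0.6651 0.2769 0.2981]
```

```bash

python3 -c "
from h import *
print(to((.586,.3197,.06),-94.3))"
```

```text
([-79.7, -42.1, 238.0], [0.0004, -0.0009, 0.0646])
```

```bash

python3 -m handwheel '[{"gripper":-0.3,"offset":[-40,-20,40],"rotation":[0,0,0.065]},{"gripper":-0.3,"offset":[-80,-42,80],"rotation":[0,0,0.065]},{"gripper":-0.3,"offset":[-80,-42,140],"rotation":[0,0,0.065]},{"gripper":-0.3,"offset":[-80,-42,190],"rotation":[0,0,0.065]},{"gripper":-0.3,"offset":[-80,-42,230],"rotation":[0,0,0.065]},{"gripper":-0.3,"offset":[-80,-42,238],"rotation":[0,0,0.065]},{"gripper":-0.3,"offset":[-80,-42,238],"rotation":[0,0,0.065]},{"gripper":-0.3,"offset":[-80,-42,238],"rotation":[0,0,0.065]}]'
python3 -c "
from h import *
print(to((.586,.3197,.0),-94.3))"
```

```text
t: 48.55
tool_pos: [0.5873, 0.3215, 0.0629]
tool_rot: [-3.138, 0.116, -0.008]
contact_force: [-0.4, 0.2, 0.8]
opening: 0.0557
grip_force: 0.0
([-1.4, 2.0, 62.9], [-0.0018, -0.0049, 0.0011])
```

```bash

python3 -m handwheel '[{"gripper":-0.3,"offset":[-1,1,30],"rotation":[0,-0.004,0]},{"gripper":-0.3,"offset":[-1,2,52],"rotation":[0,-0.004,0]},{"gripper":-0.3,"offset":[-1,2,61],"rotation":[0,-0.004,0]},{"gripper":-0.3,"offset":[-1,2,62],"rotation":[0,-0.004,0]},{"gripper":0.3,"offset":[-1,2,62],"rotation":[0,-0.004,0]},{"gripper":1,"offset":[-1,2,62],"rotation":[0,-0.004,0]},{"gripper":1,"offset":[-1,2,62],"rotation":[0,-0.004,0]},{"gripper":1,"offset":[-1,2,62],"rotation":[0,-0.004,0]}]' 50
python3 -m handwheel '[{"gripper":1,"offset":[0,0,0],"rotation":[0,0,0]},{"gripper":1,"offset":[0,0,0],"rotation":[0,0,0]},{"gripper":1,"offset":[0,0,-10],"rotation":[0,0,0]},{"gripper":1,"offset":[0,0,-30],"rotation":[0,0,0]},{"gripper":1,"offset":[0,0,-70],"rotation":[0,0,0]},{"gripper":1,"offset":[0,0,-120],"rotation":[0,0,0]},{"gripper":1,"offset":[0,0,-180],"rotation":[0,0,0]},{"gripper":1,"offset":[0,0,-220],"rotation":[0,0,0]}]'
python3 -c "
from h import *
print(to((.515,-.488,.22),-90.5),to((.6,0,.22),-90.5))"
```

```text
t: 49.55
tool_pos: [0.586, 0.3195, 0.0004]
tool_rot: [-3.138, 0.115, -0.001]
contact_force: [-0.6, -0.5, 4.9]
opening: 0.0173
grip_force: 50.5
t: 50.55
tool_pos: [0.5858, 0.3195, 0.2234]
tool_rot: [-3.137, 0.115, -0.003]
contact_force: [0.3, -0.1, -0.5]
opening: 0.0172
grip_force: 48.8
([-11.3, 810.5, 1.5], [-0.0023, -0.0018, -0.0648]) ([37.6, 317.6, 2.7], [-0.0023, -0.0018, -0.0648])
```

```bash

python3 -m handwheel '[{"gripper":1,"offset":[20,40,0],"rotation":[0,0,-0.03]},{"gripper":1,"offset":[30,95,0],"rotation":[0,0,-0.065]},{"gripper":1,"offset":[40,150,0],"rotation":[0,0,-0.065]},{"gripper":1,"offset":[40,210,0],"rotation":[0,0,-0.065]},{"gripper":1,"offset":[40,270,0],"rotation":[0,0,-0.065]},{"gripper":1,"offset":[35,330,0],"rotation":[0,0,-0.065]},{"gripper":1,"offset":[30,390,0],"rotation":[0,0,-0.065]},{"gripper":1,"offset":[25,450,0],"rotation":[0,0,-0.065]}]'
python3 -c "
from h import *
print(to((.501,-.488,.12),-90.5))"
```

```text
t: 51.55
tool_pos: [0.5763, -0.1333, 0.2195]
tool_rot: [3.141, -0.013, -0.002]
contact_force: [1.2, 0.5, -1.5]
opening: 0.0171
grip_force: 48.9
([-72.1, 355.2, 99.8], [0.0006, 0.0014, 0.0003])
```

```bash

python3 -m handwheel '[{"gripper":1,"offset":[-12,60,0],"rotation":[0,0,0]},{"gripper":1,"offset":[-24,120,0],"rotation":[0,0,0]},{"gripper":1,"offset":[-36,180,0],"rotation":[0,0,0]},{"gripper":1,"offset":[-48,240,0],"rotation":[0,0,0]},{"gripper":1,"offset":[-60,295,0],"rotation":[0,0,0]},{"gripper":1,"offset":[-70,340,20],"rotation":[0,0,0]},{"gripper":1,"offset":[-72,355,60],"rotation":[0,0,0]},{"gripper":1,"offset":[-72,355,100],"rotation":[0,0,0]}]'
python3 -c "
from h import *
grab('scene','s19');grab('side','d19')
print(to((.501,-.488,.012),-90.5))"
```

```text
t: 52.55
tool_pos: [0.501, -0.488, 0.1189]
tool_rot: [3.14, -0.017, -0.003]
contact_force: [0.3, 0.3, -0.5]
opening: 0.0177
grip_force: 48.9
([3.3, 5.3, 100.7], [-0.0078, 0.0098, -0.0006])
```

```bash

python3 -m handwheel '[{"gripper":1,"offset":[1,1,30],"rotation":[0,0,0]},{"gripper":1,"offset":[1,1,60],"rotation":[0,0,0]},{"gripper":1,"offset":[1,1,85],"rotation":[0,0,0]},{"gripper":1,"offset":[1,1,97],"rotation":[0,0,0]},{"gripper":1,"offset":[1,1,102],"rotation":[0,0,0]},{"gripper":1,"offset":[1,1,104],"rotation":[0,0,0]},{"gripper":1,"offset":[1,1,104],"rotation":[0,0,0]},{"gripper":1,"offset":[1,1,104],"rotation":[0,0,0]}]'
python3 -c "
from h import *
print(to((.501,-.488,.006),-90.5))"
```

```text
t: 53.65
tool_pos: [0.5024, -0.4874, 0.0151]
tool_rot: [3.14, -0.014, -0.004]
contact_force: [0.1, 0.2, -1.1]
opening: 0.0172
grip_force: 48.9
([-1.4, 0.6, 9.1], [0.0011, 0.0024, 0.0001])
```

```bash

python3 -m handwheel '[{"gripper":1,"offset":[0,0,4],"rotation":[0,0,0]},{"gripper":1,"offset":[0,0,7],"rotation":[0,0,0]},{"gripper":1,"offset":[0,0,8],"rotation":[0,0,0]},{"gripper":1,"offset":[0,0,9],"rotation":[0,0,0]},{"gripper":1,"offset":[0,0,10],"rotation":[0,0,0]},{"gripper":1,"offset":[0,0,10],"rotation":[0,0,0]},{"gripper":1,"offset":[0,0,10],"rotation":[0,0,0]},{"gripper":1,"offset":[0,0,10],"rotation":[0,0,0]}]'
python3 -m handwheel '[{"gripper":0.5,"offset":[0,0,0],"rotation":[0,0,0]},{"gripper":0.3,"offset":[0,0,0],"rotation":[0,0,0]},{"gripper":0.3,"offset":[0,0,0],"rotation":[0,0,0]},{"gripper":0.3,"offset":[0,0,0],"rotation":[0,0,0]},{"gripper":0.3,"offset":[0,0,-20],"rotation":[0,0,0]},{"gripper":0.3,"offset":[0,0,-60],"rotation":[0,0,0]},{"gripper":0.3,"offset":[20,0,-120],"rotation":[0,0,0]},{"gripper":-0.3,"offset":[60,0,-180],"rotation":[0,0,0]}]'
python3 -m handwheel '[{"gripper":-0.3,"offset":[50,-20,-60],"rotation":[0,0,0]},{"gripper":-0.3,"offset":[80,-60,-100],"rotation":[0,0,0]},{"gripper":-0.3,"offset":[80,-60,-100],"rotation":[0,0,0]},{"gripper":-0.3,"offset":[80,-60,-100],"rotation":[0,0,0]},{"gripper":-0.3,"offset":[80,-60,-100],"rotation":[0,0,0]},{"gripper":-0.3,"offset":[80,-60,-100],"rotation":[0,0,0]},{"gripper":-0.3,"offset":[80,-60,-100],"rotation":[0,0,0]},{"gripper":-0.3,"offset":[80,-60,-100],"rotation":[0,0,0]}]'
python3 - <<'E'
from sp import *
from green import green
d=grab('wrist','w20');S=grab('scene','s20');D=grab('side','d20')
print(green(d,.012));handle(d,(.46,-.488,.014),.014,60)
X,h=root(S,(.46,.265,.012),25);print(X.mean(0))
a=[]
for e,r in((d,130),(S,65)):
    u,v=map(int,project(e,(.53,-.45,.02)));y0=max(0,v-r);a.append(cv2.resize(e['image'][y0:y0+2*r,max(0,u-r):u+r,::-1],(400,400)))
cv2.imwrite('pics/tray.png',np.hstack(a))
E
```

```text
t: 54.65
tool_pos: [0.5021, -0.4871, 0.0044]
tool_rot: [3.141, -0.014, -0.005]
contact_force: [-1.2, 0.3, 2.1]
opening: 0.0173
grip_force: 50.0
t: 55.65
tool_pos: [0.557, -0.4881, 0.1797]
tool_rot: [3.139, -0.016, -0.002]
contact_force: [1.0, -0.5, -0.9]
opening: 0.0468
grip_force: 0.0
t: 56.65
tool_pos: [0.6372, -0.4285, 0.2745]
tool_rot: [-3.141, 0.015, 0.006]
contact_force: [-0.0, -0.2, 0.5]
opening: 0.0554
grip_force: 0.0
(np.float64(-0.5), array([ 0.4289, -0.4207]), array([ 0.6286, -0.4226]), np.float64(0.1997))
[281 225  11  53 361] [286.6399 248.6371] mean [ 0.4894 -0.4909] ang 2.796296304183262 [ 0.4356 -0.4935] [ 0.5328 -0.4888] 0.09730457285287901
root [294 139  24  20 173] [306.8208 149.9942] [0.4199 0.31   0.012 ]
H/S quantiles [12. 13. 15.] [ 92. 106. 126.]
[0.4197 0.3103]
```

```bash

python3 -m handwheel '[{"gripper":-0.3,"offset":[0,-50,-15],"rotation":[0,0,0]},{"gripper":-0.3,"offset":[0,-110,-25],"rotation":[0,0,0]},{"gripper":-0.3,"offset":[0,-170,-25],"rotation":[0,0,0]},{"gripper":-0.3,"offset":[0,-230,-25],"rotation":[0,0,0]},{"gripper":-0.3,"offset":[0,-290,-25],"rotation":[0,0,0]},{"gripper":-0.3,"offset":[-5,-350,-25],"rotation":[0,0,0]},{"gripper":-0.3,"offset":[-10,-410,-25],"rotation":[0,0,0]},{"gripper":-0.3,"offset":[-30,-470,-25],"rotation":[0,0,0]}]'
python3 -m handwheel '[{"gripper":-0.3,"offset":[-20,-60,0],"rotation":[0,0,0]},{"gripper":-0.3,"offset":[-40,-120,0],"rotation":[0,0,0]},{"gripper":-0.3,"offset":[-60,-180,0],"rotation":[0,0,0]},{"gripper":-0.3,"offset":[-60,-230,0],"rotation":[0,0,0]},{"gripper":-0.3,"offset":[-60,-230,0],"rotation":[0,0,0]},{"gripper":-0.3,"offset":[-60,-230,0],"rotation":[0,0,0]},{"gripper":-0.3,"offset":[-60,-230,0],"rotation":[0,0,0]},{"gripper":-0.3,"offset":[-60,-230,0],"rotation":[0,0,0]}]'
python3 - <<'E'
from sp import *
d=grab('wrist','w21');print(ctrl.get_obs()['tool_pos'])
X,hh=root(d)
m=X.mean(0);w,V=np.linalg.eigh(np.cov((X-m).T));print(m,np.sqrt(w),X.min(0),X.max(0))
for p in((.466,.267,.012),(.522,.463,.07),(.42,.31,.01)): print(project(d,p))
cv2.imwrite('pics/w21v.png',cv2.resize(d['image'][:,:,::-1],(800,600)))
E
```

```text
t: 57.8
tool_pos: [0.6119, 0.0434, 0.3004]
tool_rot: [-3.141, 0.013, 0.004]
contact_force: [0.3, -0.0, 1.4]
opening: 0.0552
grip_force: 0.0
t: 58.8
tool_pos: [0.5544, 0.2707, 0.3005]
tool_rot: [3.141, -0.016, -0.005]
contact_force: [-0.1, 0.2, -0.1]
opening: 0.0556
grip_force: 0.0
[0.5544 0.2709 0.3005]
root [219 206  41  40 702] [239.0299 225.3191] [0.4373 0.287  0.012 ]
H/S quantiles [13. 17. 20.] [ 93.1 106.  115. ]
[0.437  0.2869] [0.0096 0.024 ] [0.3997 0.2528] [0.4726 0.3204]
(np.float64(250.58951437729388), np.float64(209.5251080084263))
(np.float64(112.32205654924792), np.float64(188.81491040977718))
(np.float64(226.03628901106444), np.float64(234.13299529700026))
```

View pics/w21v.png

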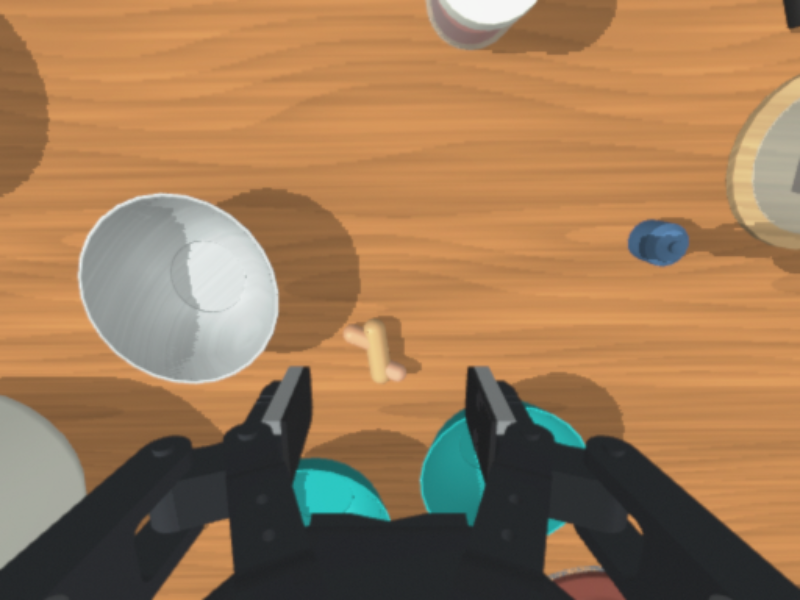

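The galangal has been knocked to about (377,352), between the steel bowl at (178,288) and the turquoise ones. I'm re-measuring it.

```bash

python3 - <<'E'
from sp import *
d=load('w21');X,hh=root(d,(.437,.287,.012),40)
s=X[hh[:,0]>=16];m=s.mean(0);w,V=np.linalg.eigh(np.cov((s-m).T));a=V[:,1]*np.sign(V[0,1]);print(len(s),m,np.degrees(np.arctan2(a[1],a[0])),np.sqrt(w),np.ptp((s-m)@a))
print('manual',plane(d,241.3,225.3,.012),[plane(d,373/1.5625,323/1.5625,.015)[:2],plane(d,381/1.5625,381/1.5625,.015)[:2]])
print('bowl',plane(d,178/1.5625,288/1.5625,.07))
S=load('s20');print(tri((d,241.3,225.3),(S,306.8,150)))
print(to((.437,.2855,.10),-82))
E
```

```text
root [219 206  41  40 702] [239.0299 225.3191] [0.4373 0.287  0.012 ]
H/S quantiles [13. 17. 20.] [ 93.1 106.  115. ]
467 [0.4392 0.2872] 13.329319412658894 [0.0078 0.0202] 0.07310983206253739
manual [0.4373 0.2831 0.012 ] [array([0.4724, 0.2867]), array([0.4035, 0.2793])]
bowl [0.5286 0.4597 0.07  ]
(array([0.4466, 0.2812, 0.0408]), np.float64(0.0036335908803677634))
([-116.9, -13.4, 200.8], [-0.0001, 0.0031, -0.1499])
```

```bash

python3 -m handwheel '[{"gripper":-0.3,"offset":[-40,-5,40],"rotation":[0,0,-0.08]},{"gripper":-0.3,"offset":[-80,-10,80],"rotation":[0,0,-0.15]},{"gripper":-0.3,"offset":[-117,-12,120],"rotation":[0,0,-0.15]},{"gripper":-0.3,"offset":[-117,-12,170],"rotation":[0,0,-0.15]},{"gripper":-0.3,"offset":[-117,-12,190],"rotation":[0,0,-0.15]},{"gripper":-0.3,"offset":[-117,-12,190],"rotation":[0,0,-0.15]},{"gripper":-0.3,"offset":[-117,-12,190],"rotation":[0,0,-0.15]},{"gripper":-0.3,"offset":[-117,-12,190],"rotation":[0,0,-0.15]}]'
python3 - <<'E'
from sp import *
d=grab('wrist','w22');X,hh=root(d,(.438,.285,.012),80)
s=X[hh[:,0]>=16];m=s.mean(0);w,V=np.linalg.eigh(np.cov((s-m).T));a=V[:,1]*np.sign(V[0,1]);print(len(s),m,np.degrees(np.arctan2(a[1],a[0])),np.sqrt(w),np.ptp((s-m)@a),X.mean(0),X.min(0),X.max(0))
# height check: same centroid from two wrist places
e=load('w21');c=[]
for f,r in((e,40),(d,80)):
    h=cv2.cvtColor(f['image'],cv2.COLOR_RGB2HSV);u,v=map(int,project(f,(.438,.285,.012)));k=((h[:,:,2]>185)&(h[:,:,1]<135)&(h[:,:,0]>=13)).astype(np.uint8);w_=np.zeros_like(k);cv2.circle(w_,(u,v),r,1,-1);n,l,st,ce=cv2.connectedComponentsWithStats(k&w_);c.append(ce[1+np.argmax(st[1:,4])])
print(tri((e,*c[0]),(d,*c[1])))
print(to((.438,.284,.0),-82))
E
```

```text
t: 59.85
tool_pos: [0.4379, 0.2853, 0.1127]
tool_rot: [-3.132, -0.221, 0.0]
contact_force: [-0.3, 0.0, 1.6]
opening: 0.0553
grip_force: 0.0
root [ 212  153   67   79 2553] [246.0274 191.6612] [0.4397 0.2868 0.012 ]
H/S quantiles [13. 17. 21.] [ 90. 103. 114.]
1926 [0.4396 0.2859] 17.594479989677797 [0.0086 0.0213] 0.0751497252940574 [0.4392 0.2865] [0.3999 0.2514] [0.4753 0.3204]
(array([0.4444, 0.2878, 0.0255]), np.float64(0.0004176918327617479))
([0.2, 1.4, 112.5], [-0.0013, 0.0004, 0.0014])
```

```bash

python3 - <<'E'
from sp import *
d=load('w22');h=cv2.cvtColor(d['image'],cv2.COLOR_RGB2HSV)
m=((h[:,:,2]>170)&(h[:,:,1]<140)).astype(np.uint8);w=np.zeros_like(m);cv2.circle(w,(246,192),50,1,-1);m&=w
for k in(15,17,19):
    o=cv2.morphologyEx(m,cv2.MORPH_OPEN,cv2.getStructuringElement(cv2.MORPH_ELLIPSE,(k,k)));P=np.argwhere(o)[:,::-1]
    X=np.array([plane(d,*p,.014)[:2] for p in P]);
    if len(X)<50: continue
    c=X.mean(0);ww,V=np.linalg.eigh(np.cov((X-c).T));a=V[:,1]*np.sign(V[0,1]);print(k,len(X),c,np.degrees(np.arctan2(a[1],a[0])),np.ptp((X-c)@a),np.ptp((X-c)@V[:,0]))
E
```

```text
15 2726 [0.44   0.2861] 29.533368790589922 0.08484057497444727 0.043634149557258875
17 2714 [0.4399 0.286 ] 29.328864728010927 0.0844401092888766 0.04340384220297139
19 2699 [0.4401 0.2861] 28.965419475231943 0.08398626085218976 0.04347914480201333
```

```bash

python3 -m handwheel '[{"gripper":-0.3,"offset":[1,0,45],"rotation":[0,0,0]},{"gripper":-0.3,"offset":[1,0,90],"rotation":[0,0,0]},{"gripper":-0.3,"offset":[1,0,108],"rotation":[0,0,0]},{"gripper":-0.3,"offset":[1,0,112],"rotation":[0,0,0]},{"gripper":0.2,"offset":[1,0,112],"rotation":[0,0,0]},{"gripper":1,"offset":[1,0,112],"rotation":[0,0,0]},{"gripper":1,"offset":[1,0,112],"rotation":[0,0,0]},{"gripper":1,"offset":[1,0,112],"rotation":[0,0,0]}]' 40
python3 -m handwheel '[{"gripper":1,"offset":[0,0,0],"rotation":[0,0,0]},{"gripper":1,"offset":[0,0,0],"rotation":[0,0,0]},{"gripper":1,"offset":[0,0,-10],"rotation":[0,0,0]},{"gripper":1,"offset":[0,0,-40],"rotation":[0,0,0]},{"gripper":1,"offset":[0,0,-90],"rotation":[0,0,0]},{"gripper":1,"offset":[0,0,-140],"rotation":[0,0,0]},{"gripper":1,"offset":[0,0,-180],"rotation":[0,0,0]},{"gripper":1,"offset":[0,0,-180],"rotation":[0,0,0]}]'
python3 -c "
from h import *
grab('wrist','w23')
print(to((.525,.461,.18),-82),to((.525,.461,.05),-82))"
```

```text
t: 60.9
tool_pos: [0.4389, 0.2858, 0.001]
tool_rot: [-3.132, -0.222, -0.001]
contact_force: [-0.9, -0.5, 7.8]
opening: 0.0247
grip_force: 42.2
t: 61.9
tool_pos: [0.4401, 0.2862, 0.1841]
tool_rot: [-3.13, -0.222, -0.009]
contact_force: [0.3, 0.2, -0.2]
opening: 0.0244
grip_force: 42.4
([110.2, -161.5, 1.6], [-0.0018, -0.0011, 0.0019]) ([110.1, -161.3, 131.6], [-0.0018, -0.0011, 0.0019])
```

```bash

python3 -m handwheel '[{"gripper":1,"offset":[30,-45,0],"rotation":[0,0,0]},{"gripper":1,"offset":[60,-90,0],"rotation":[0,0,0]},{"gripper":1,"offset":[95,-140,0],"rotation":[0,0,0]},{"gripper":1,"offset":[110,-161,0],"rotation":[0,0,0]},{"gripper":1,"offset":[110,-161,30],"rotation":[0,0,0]},{"gripper":1,"offset":[110,-161,75],"rotation":[0,0,0]},{"gripper":1,"offset":[110,-161,115],"rotation":[0,0,0]},{"gripper":1,"offset":[110,-161,142],"rotation":[0,0,0]}]'
python3 -m handwheel '[{"gripper":1,"offset":[0,0,3],"rotation":[0,0,0]},{"gripper":1,"offset":[0,0,5],"rotation":[0,0,0]},{"gripper":0.2,"offset":[0,0,5],"rotation":[0,0,0]},{"gripper":-0.1,"offset":[0,0,5],"rotation":[0,0,0]},{"gripper":-0.1,"offset":[0,0,5],"rotation":[0,0,0]},{"gripper":-0.1,"offset":[0,0,-30],"rotation":[0,0,0]},{"gripper":-0.1,"offset":[0,0,-90],"rotation":[0,0,0]},{"gripper":-0.1,"offset":[0,0,-150],"rotation":[0,0,0]}]'
python3 -m handwheel '[{"gripper":-0.1,"offset":[-50,0,-60],"rotation":[0,0,0]},{"gripper":-0.1,"offset":[-50,0,-120],"rotation":[0,0,0]},{"gripper":-0.1,"offset":[-50,0,-120],"rotation":[0,0,0]},{"gripper":-0.1,"offset":[-50,0,-120],"rotation":[0,0,0]},{"gripper":-0.1,"offset":[-50,0,-120],"rotation":[0,0,0]},{"gripper":-0.1,"offset":[-50,0,-120],"rotation":[0,0,0]},{"gripper":-0.1,"offset":[-50,0,-120],"rotation":[0,0,0]},{"gripper":-0.1,"offset":[-50,0,-120],"rotation":[0,0,0]}]'
python3 - <<'E'
from sp import *
from green import green
d=grab('wrist','w24');S=grab('scene','s24');D=grab('side','d24')
h=cv2.cvtColor(d['image'],cv2.COLOR_RGB2HSV);u,v=map(int,project(d,(.525,.461,.03)));print(u,v)
m=((h[:,:,0]>=5)&(h[:,:,0]<=25)&(h[:,:,1]>60)&(h[:,:,1]<135)&(h[:,:,2]>140)).astype(np.uint8);w=np.zeros_like(m);cv2.circle(w,(u,v),60,1,-1)
n,l,s,c=cv2.connectedComponentsWithStats(m&w)
for i in range(1,n):
    if s[i][4]>60: print(s[i],c[i],plane(d,*c[i],.03))
# bystanders & placed things: scene/side change vs start
for nm,a,b in(('S',load('scene0'),S),('D',load('side0'),D)):
    for q,p in(('salt',(.5556,.0054,.03)),('tub',(.772,.197,.05)),('kecap',(.81,.08,.08)),('pestle',(.7985,-.0746,.02)),('stack',(.632,-.145,.05))):
        u,v=map(int,project(a,p));x=np.abs(a['image'][v-8:v+8,u-8:u+8].astype(int)-b['image'][v-8:v+8,u-8:u+8]).mean();print(nm,q,round(x,1))
    print(green(b,.012))
# cover knob position
def knob(e):
    u,v=map(int,project(e,(.632,-.145,.150)));h=cv2.cvtColor(e['image'],cv2.COLOR_RGB2HSV);m=cv2.inRange(h,(0,60,0),(20,255,100));w=np.zeros_like(m);cv2.circle(w,(u,v),12,255,-1);n,l,s,c=cv2.connectedComponentsWithStats(m&w);return c[1+np.argmax(s[1:,4])]
print('knob',tri((S,*knob(S)),(D,*knob(D))),ctrl.get_obs()['tool_pos'])
E
```

```text
t: 62.95
tool_pos: [0.5208, 0.458, 0.031]
tool_rot: [3.13, 0.222, -0.015]
contact_force: [0.3, -0.9, -0.8]
opening: 0.0244
grip_force: 42.5
t: 63.95
tool_pos: [0.5237, 0.4597, 0.188]
tool_rot: [3.134, 0.222, -0.006]
contact_force: [0.4, 0.4, 0.1]
opening: 0.0468
grip_force: 0.0
t: 64.95
tool_pos: [0.4749, 0.4528, 0.3059]
tool_rot: [3.133, 0.222, -0.007]
contact_force: [-0.5, 0.1, -0.1]
opening: 0.0472
grip_force: 0.0
246 124
[ 228   98   41   51 1054] [248.7628 122.1072] [0.5288 0.4587 0.03  ]
S salt 12.4
S tub 1.1
S kecap 6.5
S pestle 3.3
S stack 31.2
(np.float64(-1.0), array([ 0.4273, -0.4182]), array([ 0.6284, -0.4217]), np.float64(0.2011))
D salt 11.8
D tub 1.6
D kecap 4.1
D pestle 3.5
D stack 35.1
(np.float64(-1.1), array([ 0.4289, -0.4176]), array([ 0.6284, -0.4214]), np.float64(0.1995))
knob (array([ 0.6318, -0.1445,  0.1508]), np.float64(0.0007130566502036259)) [0.4749 0.4529 0.3066]
```

```bash
python3 - <<'E'
from sp import *
for a,b in(('scene0','s24'),('side0','d24')):
    for t in(a,b):
        e=load(t);u,v=map(int,project(e,(.5556,.0054,.03)))
        print(t,[(k[0],k[1]) for k in blobs(e,(100,80,40),(125,255,255),60) if np.hypot(*(k[1]-[u,v]))<25])
    print('change kecap', )
ctrl.finish_job()
E
```

```text
scene0 [(np.int32(161), array([269.6, 214. ]))]
s24 [(np.int32(133), array([270.1, 212.9]))]
change kecap
side0 [(np.int32(128), array([262.2, 212. ]))]
d24 [(np.int32(125), array([262.3, 212.1]))]
change kecap
the job is handed in; nothing more can be done
```

The job is handed in at about 65 s: sugar_a, the smaller slab (b or c) and the dome are stacked thick ends opposed on the base, the cover is centred over them, the spatula and spoon lie in the tray, the galangal, which had been knocked aside, is in the steel bowl, and the salt pot, tub, bottle and pestle were not moved.

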